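Rebuild a lamp choke: core plates squared, cover clipped home

ROBOT

A 7-joint arm with a two-finger parallel gripper is mounted at the origin on the work surface. World frame = base frame: x ahead of the robot, y to its left, z up, the work surface at z = 0. Lengths are in m, angles in rad, forces in N, time in s.
With the tool pointing down it reaches from about 0.4 to 0.875 m from the base axis. Payload 6.5 kg.
Tool frame: the origin (TCP) lies at the very end of the fingers, on their centre line; the grasp point (between the pads) lies 19 mm behind it; y points along the fingers, z is the direction in which the jaws open and shut, and the axes are right-handed (so a half turn about y gives the same grasp; the last joint's range is limited). The gripper opens to 85 mm and grips with 20 to 120 N. Pads are 22 mm wide; open, the fingers measure 114 mm over their backs; the gripper's body (76 mm by 85 mm) begins 54 mm behind the grasp point. The pads swing forward as they close: fully open they stand 13 mm farther back than shut.
Start: joints at [1.223, 0.536, -0.004, 1.538, 0.003, 1.067, -0.071], TCP at [0.181, -0.624, 0.231] pointing down, gripper open.
Joint ranges: [-2.7, 2.7], [-0.37, 2.16], [-1.27, 1.26], [0.24, 2.4], [-1.31, 4.45], [0.19, 1.91], [-2.76, 2.76]. Speed limits (rad/s): [2.39, 2.39, 3.14, 3.14, 3.14, 3.14, 3.14].

INTERFACE

Orientations are given as a unit quaternion [w, x, y, z].
In Python, from bench import sense, viewer, job gives the robot as it stands.
- The arm moves only by the tool apply_moves, never from a script. Its argument "series" is a list of rows, each an object with "jaw": the closure in counts, from 0 (fully open) to 255 (shut); "delta_pos": the shift along the tool's x, y, z in cm, a list of three; "twist": the turn about the tool's y in degrees. In form: [{"jaw": jaw, "delta_pos": [x, y, z], "twist": twist}, ...]. A call has 1 to 12 rows; each row is the pose to reach, as a shift and turn from the pose commanded when the call began, along the tool's axes at that moment; what a row does not reach only later rows make up. A row lasts 1/12 s, in which the tool goes at most 41.7 mm and 7.16 degrees, less where a joint would pass 70% of its speed; a pose out of reach is approached as far as the arm can. A call with a gripper value outside its range is refused whole. The fingers move at their own pace and stop on an object; "squeeze" is the grip in N (left out, the last holds). Time passes only in rows, so rows that repeat a pose let the fingers close. It gives the time, the measured TCP pose, the force and the opening at its end, in the units of the state.
- sense(): the state, without advancing time (a new reading comes with each control period).
- viewer.camera(name): name is "side" or "top" or "wrist"; returns the picture (480x640x3 uint8, red, green, blue); there is no depth.
- viewer.camera_params(name): a dict with "K" (3x3 intrinsics, pixels), "rvec" (rotation vector, rad) and "tvec" (3), from world to camera coordinates, as OpenCV has them; the wrist camera has in their place "mount" (4x4, takes a point from camera to tool coordinates, whose origin is the TCP and whose axes are the tool frame's). Camera axes: x right, y down, z forward; pixel columns grow to the right and rows downward; lengths in m; the calibration is good to about 2 mm. A picture is of the moment at which its call begins: read the wrist's pose just before it. camera_params takes no time and is no camera call.
- job.sign_off(): hands the job in, once; it reports no verdict.
Trained networks look in the newest picture that a camera, given by its name, has taken for a name from the list of things; names that differ only in an ending like _2 or _b are one class to them, and where a whole thing is asked for, a point or a joint stands for the part that bears it (a point fixed in the world has none). Each returns a list of dicts, best first, with "p" (0 to 1); they miss things now and then, are a little off and sometimes report something else, mostly with a low value. They report only what shows in the picture. A call takes as long as a camera call. They do not tell look-alikes from the thing itself.
- viewer.recognise(query, camera): "centre" ([x, y, z] in m, in world coordinates, good to about 4 mm: the middle of the surface that is visible of it).
- viewer.place_of(query, camera): "centre" ([x, y, z] in m, in world coordinates, good to about 4 mm: a listed point, or the origin of a listed thing).
The state is a dict: "time_s": time; "joint_positions": joint angles; "joint_velocities": joint speeds; "joint_torque": joint torques, N m; "position": TCP position; "ee_rot": TCP orientation; "wrist_force": force on the tool from outside, world axes, zero at the start; "torque": the same for the moment, N m; "gripper_width": opening from 0.0 (shut) to 1.0 (fully open).
Only numpy, scipy, OpenCV 4.12 (cv2) and the standard library are available. Lean on these libraries where they do the work, as an engineer would, in place of code of your own. Each camera call takes 0.05 s, during which the arm holds its last target. There are 200 camera calls.

TASK

Finish rebuilding the choke: stack every loose core plate from the bench on top of the crooked plates on the base, tap the stack until all plates lie flat and flush against the three posts, and only then set the grey cover over it and press it straight down until it is fully home and both clip arms have snapped under the base's rim. Leave everything else on the bench where it is.

Things in the scene. Friction and masses are not known exactly. Their poses are not given: they have to be found in the camera images.
- base: fixed choke base, may stand turned: 104 x 84 x 5 mm foot, copper winding, and on top a black flange 77 (x) x 64 (y) x 6 mm, its top face 30 mm above the bench, bearing a 60 x 32 x 4 mm pad for the plates; the flange's edge, the rim, overhangs the winding by 7 mm on the +y and -y sides. Three steel posts stand on it. Origin at the centre of the foot's underside, z up
- post_end (a point): on the inner face (facing -x) of the post on the +x side, at the pad's height (34 mm above the bench); posts are 6 x 6 mm and end 69 mm above the bench; axes as the base's
- post_side (a point): at the pad's height, midway between the two posts of the +y side, in the plane of their inner faces (facing -y); they stand 46 mm apart along the base's x, 40 mm free between them
- seat (a point): centre of the pad's top face (34 mm above the bench): where the centre of the lowest plate's underside belongs, when that plate lies against all three posts; 3 mm to -x and 3 mm to -y of the base's centre; axes as the base's
- p1: flat steel core plate, 70 x 44 x 5 mm (its x, y, z), 0.12 kg, all plates alike and usable either way round; origin at the centre of its underside. It starts lying crookedly on the base's pad, 5 to 10 mm short of the posts
- p2: flat steel core plate, 70 x 44 x 5 mm (its x, y, z), 0.12 kg, all plates alike and usable either way round; origin at the centre of its underside. It starts crookedly on top of p1
- p3: flat steel core plate, 70 x 44 x 5 mm (its x, y, z), 0.12 kg, all plates alike and usable either way round; origin at the centre of its underside. It starts flat on the bench; may be absent
- p4: flat steel core plate, 70 x 44 x 5 mm (its x, y, z), 0.12 kg, all plates alike and usable either way round; origin at the centre of its underside. It starts flat on the bench; may be absent
- p5: flat steel core plate, 70 x 44 x 5 mm (its x, y, z), 0.12 kg, all plates alike and usable either way round; origin at the centre of its underside. It starts flat on the bench; may be absent
- p6: flat steel core plate, 70 x 44 x 5 mm (its x, y, z), 0.12 kg, all plates alike and usable either way round; origin at the centre of its underside. It starts flat on the bench; may be absent
- p7: flat steel core plate, 70 x 44 x 5 mm (its x, y, z), 0.12 kg, all plates alike and usable either way round; origin at the centre of its underside. It starts flat on the bench; may be absent
- cover: loose grey cover, upside-down box 93 (x) x 64 (y) mm outside, 87 x 58 inside, 0.16 kg, standing on its end walls (x = +-45 mm). Origin at the centre of its underside; roof 64 to 67 mm above it. The long side walls end 20 mm above the origin and rest on the flange when home: origin then 10 mm above and centred on the base's. Fits x along the base's x, either way round, with 5 mm (x) and 4 mm (y) to spare
- grip (a point): centre of the top of the black grip block on the cover's roof: 30 (x) x 16 (y) mm, 22 mm tall; this point is 89 mm above the cover's origin; axes as the cover's
- hook_left (a point): tip of the hook of the clip arm on the cover's +y side, an arm 36 mm wide hanging outside the side wall to 2 mm above the cover's origin; the hook is 10 to 13 mm above it. The noses below the hooks meet the flange's edge some 14 mm above home; 10 to 15 N straight down springs both arms past the rim
- hook_right (a point): tip of the hook of the clip arm on the cover's -y side, an arm 36 mm wide hanging outside the side wall to 2 mm above the cover's origin; the hook is 10 to 13 mm above it. The noses below the hooks meet the flange's edge some 14 mm above home; 10 to 15 N straight down springs both arms past the rim
- clip_left (a joint): outward spring of the clip arm on the cover's +y side, rad: 0 at rest (free, or snapped under the rim), about 0.07 while its hook is being forced past the rim
- clip_right (a joint): the same for the clip arm on the cover's -y side
- bearing: ball bearing ring, 32 mm across, 10 mm high; not part of the job, leave alone
- tape: black tape roll lying flat, 66 mm across, 18 mm high; not part of the job, leave alone
- motor: small upright motor, 48 mm across, 66 mm high with its shaft; not part of the job, leave alone
- screwdriver: screwdriver lying on the bench; not part of the job, leave alone
- mug: white mug, 76 mm across, 90 mm high; not part of the job, leave alone
- jar: glass screw jar, 52 mm across, 60 mm high; not part of the job, leave alone
- brush: brush lying on the bench; not part of the job, leave alone
Mind the look-alikes: they are no part of the job. What is shaped like the p3 but pink or red is not meant.

How it is judged:
By the outcome, as a careful person would: the job done as asked, in the order asked, and still so for the second after the job is handed in, with the robot touching nothing.
Of p3, p4, p5, p6, p7 only 3 to 5 are there at a start; the rules pass over those that are not, and their reading is None.
At some moment in a run one of cover may be knocked a few centimetres aside while the robot is not near it.
It also fails if it takes over 210 s, if anything falls off the work surface, if the arm or the gripper's body presses on something with over 40 N, if the wrist force passes 120 N, or if a joint passes its speed limit or range.

## Working session

There is one attempt and no reset: what is moved stays moved. The work goes in short steps, Python scripts to look and compute and a tool call to move; the robot and the scene stay as the last step left them, time stands still between calls to the robot, and variables do not carry over. Pictures are saved under pics/ and viewed, about 12 in all and at most 16, crops included, and the job is handed in when it is done.

Besides the shell and the picture viewer there is one more tool, called after ">>>" in YAML: its name, and indented under it one key for each argument. apply_moves: Moves the arm, as the interface text tells. Its arguments: {"type":"object","properties":{"series":{"type":"array"},"squeeze":{"type":"number"}},"required":["series"]}

```bash
ls; mkdir -p pics; python3 - <<'E'
from bench import sense, viewer, job
import cv2, numpy as np
s=sense(); print({k:np.round(v,3).tolist() for k,v in s.items()})
for c in ("side","top","wrist"):
    p=viewer.camera_params(c); print(c,{k:np.round(v,4).tolist() for k,v in p.items()})
    cv2.imwrite(f"pics/{c}0.png",viewer.camera(c)[:,:,::-1])
for q in ("base","seat","p1","p2","p3","cover","grip","post_end","post_side","hook_left"):
    for c in ("top",):
        print(q,c,[(round(d["p"],2),np.round(d["centre"],3).tolist()) for d in viewer.place_of(q,c)][:7])
E
```

```text
pics
{'time_s': 0.0, 'joint_positions': [1.223, 0.537, -0.004, 1.539, 0.003, 1.067, -0.071], 'joint_velocities': [0.001, -0.0, 0.001, 0.001, -0.001, -0.0, 0.0], 'joint_torque': [0.0, -58.342, 1.048, -25.91, 0.012, 0.01, 0.0], 'position': [0.181, -0.624, 0.23], 'ee_rot': [0.099, -0.099, 0.701, -0.7], 'wrist_force': [0.406, 0.457, 0.573], 'torque': [-0.011, 0.02, -0.041], 'gripper_width': 1.004}
side {'K': [[597.331, 0.0, 317.7556], [0.0, 597.331, 238.9151], [0.0, 0.0, 1.0]], 'rvec': [0.8213, -2.6201, 1.0023], 'tvec': [0.4131, 0.269, 1.3341]}
top {'K': [[615.3012, 0.0, 323.3474], [0.0, 615.3012, 247.2222], [0.0, 0.0, 1.0]], 'rvec': [2.0624, -2.1422, 0.2517], 'tvec': [0.0312, 0.5166, 1.5175]}
wrist {'K': [[340.3154, 0.0, 317.6943], [0.0, 340.3154, 235.7878], [0.0, 0.0, 1.0]], 'mount': [[-0.0003, 0.9517, 0.3071, -0.0786], [0.0001, -0.3071, 0.9517, -0.1423], [1.0, 0.0003, -0.0, -0.0005], [0.0, 0.0, 0.0, 1.0]]}
base top [(0.76, [0.53, -0.011, -0.0])]
seat top [(0.5, [0.487, -0.186, 0.009])]
p1 top [(0.98, [0.446, 0.2, 0.0]), (0.95, [0.607, -0.214, -0.005]), (0.93, [0.616, 0.318, -0.004]), 
[... 194 characters left out ...]
(0.93, [0.616, 0.318, -0.004]), (0.9, [0.452, 0.322, -0.001]), (0.88, [0.519, -0.017, 0.041]), (0.88, [0.329, 0.156, 0.001]), (0.79, [0.633, 0.147, -0.004])]
p3 top [(0.98, [0.446, 0.2, 0.0]), (0.95, [0.607, -0.214, -0.005]), (0.93, [0.616, 0.318, -0.004]), (0.9, [0.452, 0.322, -0.001]), (0.88, [0.519, -0.017, 0.041]), (0.88, [0.329, 0.156, 0.001]), (0.79, [0.633, 0.147, -0.004])]
cover top [(0.79, [0.5, -0.211, 0.004]), (0.51, [0.539, 0.001, 0.035])]
grip top [(0.64, [0.494, -0.209, 0.087])]
post_end top [(0.65, [0.556, -0.032, 0.034])]
post_side top [(0.77, [0.538, 0.001, 0.034])]
hook_left top [(0.62, [0.516, -0.017, 0.033]), (0.61, [0.486, -0.185, 0.014]), (0.53, [0.554, -0.033, 0.032])]
```

View pics/top0.png

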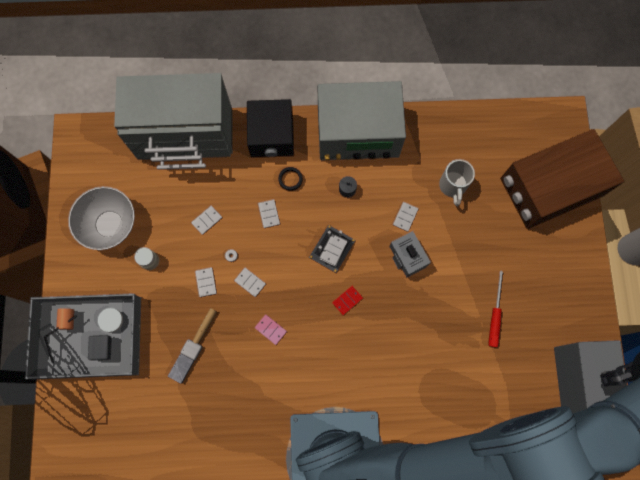

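View pics/side0.png

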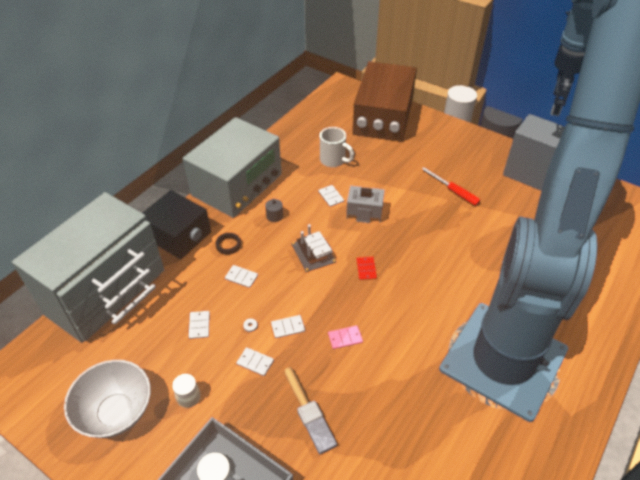

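The top view shows five loose white plates at pixels (206,220), (269,213), (405,216), (205,282) and (250,282). The pink plate at (270,329) and the red one at (347,300) are look-alikes. The base is at (333,248) and the cover at (410,254). The side view agrees.

```bash
cat > h.py <<'E'
from bench import sense, viewer, job
import cv2, numpy as np
from scipy.spatial.transform import Rotation as Ro
def q2R(q): return Ro.from_quat([q[1],q[2],q[3],q[0]]).as_matrix()
def pose():
    s=sense(); return np.array(s["position"]), q2R(s["ee_rot"])
def yaw_x(R): return np.degrees(np.arctan2(R[1,0],R[0,0]))
def cam(name):
    """K, Rwc, t: world->camera"""
    P=viewer.camera_params(name); K=np.array(P["K"])
    if name!="wrist": return K,cv2.Rodrigues(np.array(P["rvec"],float))[0],np.array(P["tvec"],float).ravel()
    p,R=pose(); T=np.eye(4); T[:3,:3]=R; T[:3,3]=p
    M=np.linalg.inv(T@np.array(P["mount"])); return K,M[:3,:3],M[:3,3]
def to_plane(c,uv,z):
    K,R,t=c; uv=np.atleast_2d(uv).astype(float)
    d=(np.linalg.inv(K)@np.c_[uv,np.ones(len(uv))].T).T@R
    o=-R.T@t; return o+d*((z-o[2])/d[:,2])[:,None]
def to_px(c,X):
    K,R,t=c; x=(np.atleast_2d(X)@R.T+t)@K.T; return x[:,:2]/x[:,2:]
def move(target,yaw,frm=None,fyaw=None):
    """delta_pos (cm, tool axes), twist (deg) from current (or given) vertical pose; yaw= tool x heading in world deg (mod 180)"""
    p,R=pose()
    if frm is not None: p=np.array(frm)
    y0=yaw_x(R) if fyaw is None else fyaw
    a=np.radians(y0); X=np.array([np.cos(a),np.sin(a),0]); Y=np.array([0,0,-1.]); Z=np.cross(X,Y)
    d=np.array(target)-p; tw=-((yaw-y0+90)%180-90)
    return np.round(100*np.array([d@X,d@Y,d@Z]),2).tolist(), round(tw,1)
def plates(c,img,z,lo=(0,0,150),hi=(180,60,255),amin=200):
    hsv=cv2.cvtColor(img,cv2.COLOR_RGB2HSV); m=cv2.inRange(hsv,lo,hi)
    m=cv2.morphologyEx(m,cv2.MORPH_CLOSE,np.ones((5,5)))
    out=[]
    for k in cv2.findContours(m,cv2.RETR_EXTERNAL,cv2.CHAIN_APPROX_NONE)[0]:
        if cv2.contourArea(k)<amin: continue
        w=(to_plane(c,k[:,0,:],z)[:,:2]*1000).astype(np.float32)
        (cx,cy),(a,b),_=cv2.minAreaRect(w); bx=cv2.boxPoints(cv2.minAreaRect(w))
        e=[bx[1]-bx[0],bx[2]-bx[1]]; l=max(e,key=np.linalg.norm)
        out.append((round(cx),round(cy),round(max(a,b)),round(min(a,b)),round(float(np.degrees(np.arctan2(l[1],l[0]))%180),1)))
    return out
E
python3 - <<'E'
from h import *
img=viewer.camera("top")
for r in plates(cam("top"),img,0.005): print(r)
p,R=pose(); print(np.round(R,3),yaw_x(R))
for yaw in (0,60,90,-60): print(yaw,move([.53,-.01,.2],yaw))
E
```

```text
(360, 571, 60, 57, 2.1)
(445, 208, 69, 44, 50.3)
(450, 324, 69, 43, 8.9)
(524, 487, 45, 43, 87.8)
(524, -15, 69, 43, 150.5)
(613, 582, 74, 72, 10.3)
(619, 322, 69, 44, 129.9)
(609, -212, 68, 42, 153.0)
(631, 155, 69, 43, 10.9)
(968, 806, 72, 52, 87.9)
[[-0.961 -0.     0.278]
 [-0.278 -0.    -0.961]
 [ 0.    -1.     0.   ]] -163.84872801031977
0 ([-50.64, 3.13, -49.3], np.float64(16.2))
60 ([-50.64, 3.13, -49.3], np.float64(-43.8))
90 ([-50.64, 3.13, -49.3], np.float64(-73.8))
-60 ([-50.64, 3.13, -49.3], np.float64(76.2))
```

>>> apply_moves:
  series:
    - {"jaw":100,"delta_pos":[-50.6,0,-49.3],"twist":46}
    - {"jaw":100,"delta_pos":[-50.6,0,-49.3],"twist":46}
    - {"jaw":100,"delta_pos":[-50.6,0,-49.3],"twist":46}
    - {"jaw":100,"delta_pos":[-50.6,0,-49.3],"twist":46}
    - {"jaw":100,"delta_pos":[-50.6,0,-49.3],"twist":46}
    - {"jaw":100,"delta_pos":[-50.6,0,-49.3],"twist":46}
    - {"jaw":100,"delta_pos":[-50.6,0,-49.3],"twist":46}
    - {"jaw":100,"delta_pos":[-50.6,0,-49.3],"twist":46}
    - {"jaw":100,"delta_pos":[-50.6,0,-49.3],"twist":46}
    - {"jaw":100,"delta_pos":[-50.6,0,-49.3],"twist":46}
    - {"jaw":100,"delta_pos":[-50.6,0,-49.3],"twist":46}
    - {"jaw":100,"delta_pos":[-50.6,0,-49.3],"twist":46}

```text
time_s: 1.7
position: [0.4254, -0.1935, 0.2317]
ee_rot: [0.182, -0.183, -0.683, 0.683]
wrist_force: [0.6, -0.3, -0.6]
gripper_width: 0.609
```

```bash
python3 - <<'E'
from h import *
p,R=pose(); s=sense(); print(p,yaw_x(R),s["joint_positions"],s["gripper_width"])
print(move([.53,-.01,.17],150))
E
```

```text
[ 0.42537832 -0.19349553  0.2317295 ] 150.13639052774184 [ 0.38901663  0.22629586 -0.06727346  2.00228394  0.01928899  0.91257421
 -1.78034593] 0.6089806521752509
([0.06, 6.17, -21.12], np.float64(0.1))
```

>>> apply_moves:
  series:
    - {"jaw":60,"delta_pos":[0,6,-21.1],"twist":0}
    - {"jaw":60,"delta_pos":[0,6,-21.1],"twist":0}
    - {"jaw":60,"delta_pos":[0,6,-21.1],"twist":0}
    - {"jaw":60,"delta_pos":[0,6,-21.1],"twist":0}
    - {"jaw":60,"delta_pos":[0,6,-21.1],"twist":0}
    - {"jaw":60,"delta_pos":[0,6,-21.1],"twist":0}
    - {"jaw":60,"delta_pos":[0,6,-21.1],"twist":0}
    - {"jaw":60,"delta_pos":[0,6,-21.1],"twist":0}
    - {"jaw":60,"delta_pos":[0,6,-21.1],"twist":0}

```text
time_s: 2.45
position: [0.5292, -0.014, 0.1715]
ee_rot: [0.183, -0.183, -0.683, 0.683]
wrist_force: [-0.3, -0.3, -0.0]
gripper_width: 0.771
```

```bash
python3 - <<'E'
from h import *
p,R=pose(); s=sense(); print(p,yaw_x(R),s["joint_velocities"].__str__())
c=cam("wrist"); img=viewer.camera("wrist"); cv2.imwrite("pics/w1.png",img[:,:,::-1])
np.savez("w1.npz",K=c[0],R=c[1],t=c[2])
for q in ("base","post_end","post_side","seat"):
    print(q,[(round(d["p"],2),np.round(d["centre"],4).tolist()) for d in viewer.place_of(q,"wrist")][:3])
print(plates(c,img,.044))
E
```

```text
[ 0.52924306 -0.01404083  0.17154468] 150.0381073396314 [ 0.01268315 -0.00962449  0.00452504  0.00427628 -0.00155056 -0.00208461
 -0.00148156]
base [(0.69, [0.4887, -0.1888, 0.0104])]
post_end [(0.62, [0.5505, -0.0335, 0.0327])]
post_side [(0.59, [0.5313, 0.008, 0.033])]
seat []
[(530, 219, 26, 26, 93.9), (606, 262, 61, 9, 134.1), (521, -18, 77, 46, 150.6), (628, 126, 62, 40, 11.9), (513, -215, 69, 48, 115.0), (596, -187, 39, 33, 62.0)]
```

View pics/w1.png

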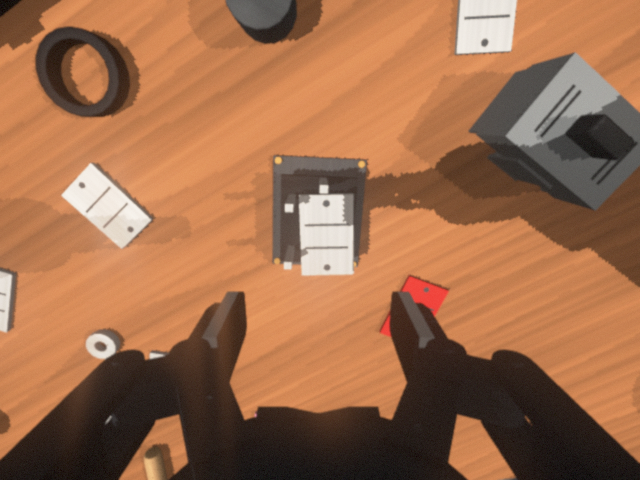

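The wrist view shows the base foot spanning about (273,155) to (368,265). The post tops are at (324,188), (290,208) and (288,265), and p2 is on top at (327,235). Image up is base +x, a heading of about -30°. I'll zoom in to fit the base pose.

```bash
python3 - <<'E'
import cv2
i=cv2.imread("pics/w1.png")[145:285,255:385]
cv2.imwrite("pics/w1c.png",cv2.convertScaleAbs(cv2.resize(i,None,fx=4.25,fy=4.25,interpolation=cv2.INTER_CUBIC),alpha=1.3,beta=20))
E
```

```text
(no output)
```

View pics/w1c.png

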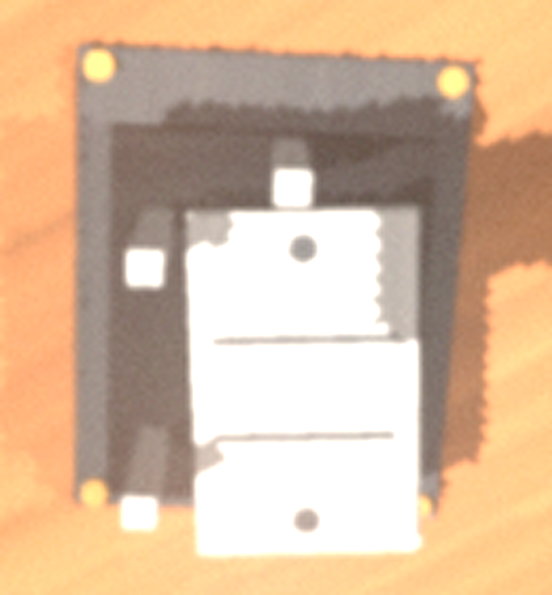

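```bash
cat >> h.py <<'E'
def fit2(B,W):
    """rigid 2D fit base(mm)->world(m): returns origin, yaw deg, residuals mm"""
    B=np.array(B,float)/1000; W=np.array(W)[:,:2]; b=B.mean(0); w=W.mean(0)
    H=(B-b).T@(W-w); a=np.arctan2(H[0,1]-H[1,0],H[0,0]+H[1,1]); R=np.array([[np.cos(a),-np.sin(a)],[np.sin(a),np.cos(a)]])
    return w-R@b,np.degrees(a),np.round(1000*(B@R.T+w-R@b-W)@R,1)
E
python3 - <<'E'
from h import *
d=np.load("w1.npz"); c=(d["K"],d["R"],d["t"])
po=to_plane(c,[(323.9,189.2),(289.1,208.1),(287.7,265.7)],.069); fo=to_plane(c,[(273.4,155.8),(366.5,159.6),(272.9,263.1)],.005)
print(np.round(po,4),np.round(fo,4))
print(fit2([(52,42),(52,-42),(-52,42)],fo))
print(fit2([(35,-3),(23,22),(-23,22)],po)); print(fit2([(35,-3),(20,22),(-26,22)],po))
c=cam("top"); 
E
```

```text
[[ 0.5572 -0.0352  0.069 ]
 [ 0.5578 -0.006   0.069 ]
 [ 0.5192  0.0189  0.069 ]] [[ 0.595  -0.0065  0.005 ]
 [ 0.5508 -0.0765  0.005 ]
 [ 0.5084  0.0487  0.005 ]]
(array([ 0.5292644 , -0.01396343]), np.float64(-32.36783132009799), array([[ 0.5,  0.5],
       [ 0.3, -0.8],
       [-0.8,  0.3]]))
(array([ 0.52766234, -0.01303139]), np.float64(-31.385655538542167), array([[-1.7,  0.5],
       [ 0.9,  0.3],
       [ 0.8, -0.8]]))
(array([ 0.52923303, -0.01374684]), np.float64(-32.5960189514357), array([[-0.1, -0. ],
       [ 0.1,  0.1],
       [ 0. , -0.1]]))
```

```bash
python3 - <<'E'
from h import *
d=np.load("w1.npz"); c=(d["K"],d["R"],d["t"])
img=cv2.imread("pics/w1.png")[:,:,::-1]
print([r for r in plates(c,img.copy(),.005)])
p,R=pose(); print(p,yaw_x(R)); print(move([.609,-.212,.15],153))
print(move([.631,.155,.15],191,[.5215,-.017,.15],147.5),move([.5215,-.017,.15],147.5,[.609,-.212,.15],153))
E
```

```text
[(520, 258, 30, 30, 93.9), (608, 308, 70, 11, 134.1), (510, -13, 88, 52, 150.6), (633, 152, 71, 45, 11.9), (501, -239, 79, 55, 115.0), (596, -206, 45, 38, 62.0)]
[ 0.52949049 -0.01348012  0.17167524] 150.03945721389854
([-16.8, 2.17, 13.23], np.float64(-3.0))
([0.01, 0.0, -20.39], -43.5) ([16.65, 0.0, -13.4], 5.5)
```

>>> apply_moves:
  series:
    - {"jaw":75,"delta_pos":[-16.8,2,13.2],"twist":-3}
    - {"jaw":75,"delta_pos":[-16.8,2,13.2],"twist":-3}
    - {"jaw":75,"delta_pos":[-16.8,2,13.2],"twist":-3}
    - {"jaw":75,"delta_pos":[-16.8,2,13.2],"twist":-3}
    - {"jaw":75,"delta_pos":[-16.8,2,13.2],"twist":-3}
    - {"jaw":75,"delta_pos":[-16.8,2,13.2],"twist":-3}
    - {"jaw":75,"delta_pos":[-16.8,2,13.2],"twist":-3}
    - {"jaw":75,"delta_pos":[-16.8,6,13.2],"twist":-3}
    - {"jaw":75,"delta_pos":[-16.8,10,13.2],"twist":-3}
    - {"jaw":75,"delta_pos":[-16.8,13,13.2],"twist":-3}
    - {"jaw":75,"delta_pos":[-16.8,15,13.2],"twist":-3}
    - {"jaw":75,"delta_pos":[-16.8,15,13.2],"twist":-3}

```text
time_s: 3.7
position: [0.6057, -0.2075, 0.0169]
ee_rot: [-0.167, 0.161, 0.688, -0.687]
wrist_force: [-0.8, 0.1, -0.3]
gripper_width: 0.704
```

```bash
python3 - <<'E'
from h import *
p,R=pose(); s=sense(); print(p,yaw_x(R),s["joint_positions"][6])
c=cam("wrist"); img=viewer.camera("wrist"); cv2.imwrite("pics/w2.png",img[:,:,::-1])
print(plates(c,img,.005))
print(move([.609,-.212,.0],153))
E
```

```text
[ 0.60574525 -0.2075318   0.01688022] 153.23592097330035 -1.8594945968418344
[(589, -203, 44, 20, 63.2), (628, -224, 45, 31, 63.2), (640, -363, 38, 14, 7.7)]
([-0.29, 1.96, 0.27], np.float64(0.2))
```

View pics/w2.png

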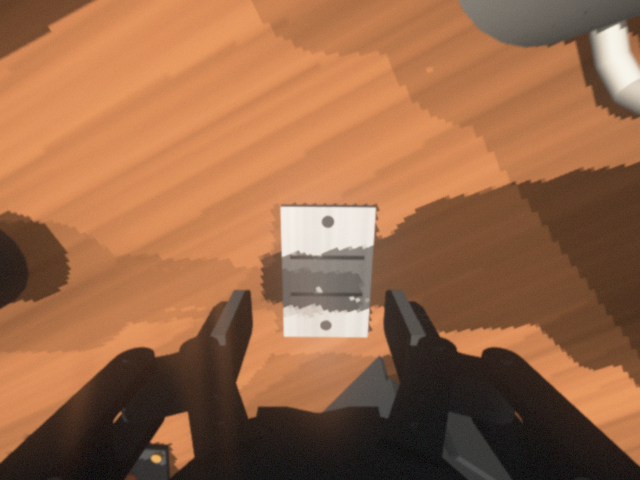

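Plate D's corners are at (281,205), (376,207), (283,336) and (367,337), between the open fingers and slightly right of centre. The cover's corner at (380,360) is clear of the fingers.

```bash
python3 - <<'E'
from h import *
c=cam("wrist")
w=to_plane(c,[(281,205),(376,207),(283,336),(367,337)],.005); print(w.mean(0),np.linalg.norm(w[0]-w[1]),np.linalg.norm(w[0]-w[2]))
print(move([*w.mean(0)[:2],0],153))
E
```

```text
[ 0.61165743 -0.21512394  0.005     ] 0.04470469227230877 0.0717431368651447
([-0.66, 1.96, 0.43], np.float64(0.2))
```

>>> apply_moves:
  series:
    - {"jaw":75,"delta_pos":[0,0,0],"twist":0}
    - {"jaw":75,"delta_pos":[0,0,0],"twist":0}
    - {"jaw":75,"delta_pos":[0,0,0],"twist":0}

```text
time_s: 4.0
position: [0.6112, -0.2106, 0.0235]
ee_rot: [0.163, -0.165, -0.688, 0.688]
wrist_force: [0.3, -0.3, -0.6]
gripper_width: 0.709
```

```bash
python3 - <<'E'
from h import *
p,R=pose();print(p,yaw_x(R), sense()["joint_velocities"])
print(move([.6115,-.215,0],153))
E
```

```text
[ 0.61116957 -0.21058859  0.02350498] 153.15260091214023 [ 0.00103326  0.00592031  0.00170315  0.00373988  0.00053489 -0.00267579
  0.00038221]
([-0.23, 2.35, 0.38], np.float64(0.2))
```

```bash
python3 - <<'E'
from h import *
c=cam("wrist"); img=viewer.camera("wrist"); cv2.imwrite("pics/w3.png",img[:,:,::-1])
for S in (50,80): print(S,[r for r in plates(c,img,.005,(0,0,75),(180,S,255)) if 35<r[3]<60])
E
```

```text
50 [(611, -215, 70, 44, 152.7), (666, -356, 110, 45, 38.4)]
80 [(611, -215, 71, 45, 152.8), (666, -355, 111, 45, 38.5)]
```

>>> apply_moves:
  series:
    - {"jaw":75,"delta_pos":[-0.2,0,0.4],"twist":0}
    - {"jaw":75,"delta_pos":[-0.2,1.2,0.4],"twist":0}
    - {"jaw":75,"delta_pos":[-0.2,2.3,0.4],"twist":0}
    - {"jaw":75,"delta_pos":[-0.2,2.3,0.4],"twist":0}
    - {"jaw":75,"delta_pos":[-0.2,2.3,0.4],"twist":0}
    - {"jaw":140,"delta_pos":[-0.2,2.3,0.4],"twist":0}
    - {"jaw":140,"delta_pos":[-0.2,2.3,0.4],"twist":0}
    - {"jaw":140,"delta_pos":[-0.2,2.3,0.4],"twist":0}
    - {"jaw":140,"delta_pos":[-0.2,2.3,0.4],"twist":0}
    - {"jaw":140,"delta_pos":[-0.2,2.3,0.4],"twist":0}
  squeeze: 40

```text
time_s: 4.88
position: [0.6098, -0.2148, -0.0015]
ee_rot: [-0.164, 0.164, 0.688, -0.688]
wrist_force: [0.7, -0.3, 0.6]
gripper_width: 0.502
```

```bash
python3 - <<'E'
from h import *
s=sense(); print(s["position"],s["wrist_force"],s["gripper_width"],yaw_x(pose()[1]))
E
```

```text
[ 0.60975697 -0.21483526 -0.00153192] [ 0.72793446 -0.27564321  0.60534974] 0.5024337647123147 153.1497828404135
```

```bash
python3 - <<'E'
from h import *
P=[.5209,-.0157]
print(move([*P,.13],147.5))
print(move([.633,.152,.13],191.5,[*P,.13],147.5))
E
```

```text
([16.92, -13.15, -13.75], np.float64(5.6))
([-0.44, 0.0, -20.17], -44.0)
```

>>> apply_moves:
  series:
    - {"jaw":140,"delta_pos":[0,-4,0],"twist":0}
    - {"jaw":140,"delta_pos":[0,-8,0],"twist":0}
    - {"jaw":140,"delta_pos":[0,-12,0],"twist":0}
    - {"jaw":140,"delta_pos":[16.9,-13.1,-13.7],"twist":5.6}
    - {"jaw":140,"delta_pos":[16.9,-13.1,-13.7],"twist":5.6}
    - {"jaw":140,"delta_pos":[16.9,-13.1,-13.7],"twist":5.6}
    - {"jaw":140,"delta_pos":[16.9,-13.1,-13.7],"twist":5.6}
    - {"jaw":140,"delta_pos":[16.9,-13.1,-13.7],"twist":5.6}
    - {"jaw":140,"delta_pos":[16.9,-13.1,-13.7],"twist":5.6}
    - {"jaw":140,"delta_pos":[16.9,-13.1,-13.7],"twist":5.6}
    - {"jaw":140,"delta_pos":[16.9,-13.1,-13.7],"twist":5.6}
    - {"jaw":140,"delta_pos":[16.9,-13.1,-13.7],"twist":5.6}

```text
time_s: 5.88
position: [0.5213, -0.0178, 0.1294]
ee_rot: [0.198, -0.198, -0.679, 0.679]
wrist_force: [-0.2, -0.4, 0.0]
gripper_width: 0.499
```

>>> apply_moves:
  series:
    - {"jaw":140,"delta_pos":[0,4,0],"twist":0}
    - {"jaw":140,"delta_pos":[0,5.5,0],"twist":0}
    - {"jaw":140,"delta_pos":[0,5.5,0],"twist":0}
    - {"jaw":140,"delta_pos":[0,5.5,0],"twist":0}
    - {"jaw":140,"delta_pos":[0,5.5,0],"twist":0}
    - {"jaw":140,"delta_pos":[0,5.5,0],"twist":0}

```text
time_s: 6.38
position: [0.5221, -0.0169, 0.0756]
ee_rot: [-0.197, 0.199, 0.679, -0.679]
wrist_force: [-0.5, 0.7, -1.0]
gripper_width: 0.498
```

```bash
python3 - <<'E'
from h import *
s=sense(); print(s["position"],s["wrist_force"],s["gripper_width"],yaw_x(pose()[1]),s["joint_positions"][6])
img=viewer.camera("wrist"); cv2.imwrite("pics/w4.png",img[:,:,::-1])
print(move([.5209,-.0157,.0435],147.5))
E
```

```text
[ 0.52205299 -0.01685661  0.07555584] [-0.48211098  0.7070829  -1.04391394] 0.49773137130550893 147.4906413248618 -2.276818727787466
([0.14, 3.2, -0.03], np.float64(0.0))
```

View pics/w4.png

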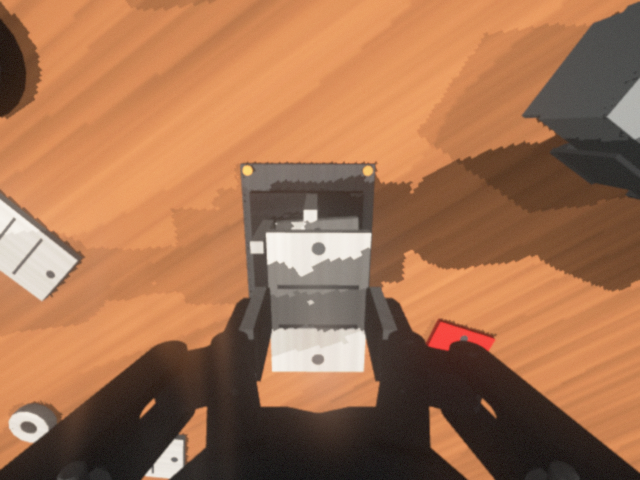

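The plate is held centred between the fingers at (318,300), and the post tops at (257,247) and (310,215) are clear of it. I'll lower, release and go on to plate E.

>>> apply_moves:
  series:
    - {"jaw":140,"delta_pos":[0.1,1.6,0],"twist":0}
    - {"jaw":140,"delta_pos":[0.1,2.6,0],"twist":0}
    - {"jaw":140,"delta_pos":[0.1,3.2,0],"twist":0}
    - {"jaw":140,"delta_pos":[0.1,3.2,0],"twist":0}
    - {"jaw":140,"delta_pos":[0.1,3.2,0],"twist":0}
    - {"jaw":140,"delta_pos":[0.1,3.2,0],"twist":0}

```text
time_s: 6.93
position: [0.5199, -0.0158, 0.0424]
ee_rot: [0.198, -0.198, -0.679, 0.679]
wrist_force: [-0.6, -0.1, 0.2]
gripper_width: 0.5
```

>>> apply_moves:
  series:
    - {"jaw":90,"delta_pos":[0,0,0],"twist":0}
    - {"jaw":90,"delta_pos":[0,0,0],"twist":0}
    - {"jaw":90,"delta_pos":[0,0,0],"twist":0}
    - {"jaw":90,"delta_pos":[0,0,0],"twist":0}
    - {"jaw":90,"delta_pos":[0,-4,0],"twist":0}
    - {"jaw":75,"delta_pos":[0,-8.6,0],"twist":0}
    - {"jaw":75,"delta_pos":[0,-8.6,0],"twist":0}
    - {"jaw":75,"delta_pos":[0,-8.6,0],"twist":0}

```text
time_s: 7.6
position: [0.5222, -0.0157, 0.131]
ee_rot: [-0.196, 0.2, 0.68, -0.678]
wrist_force: [-0.6, 0.2, -0.8]
gripper_width: 0.701
```

>>> apply_moves:
  series:
    - {"jaw":75,"delta_pos":[-0.4,0,-20.2],"twist":-44}
    - {"jaw":75,"delta_pos":[-0.4,0,-20.2],"twist":-44}
    - {"jaw":75,"delta_pos":[-0.4,0,-20.2],"twist":-44}
    - {"jaw":75,"delta_pos":[-0.4,0,-20.2],"twist":-44}
    - {"jaw":75,"delta_pos":[-0.4,0,-20.2],"twist":-44}
    - {"jaw":75,"delta_pos":[-0.4,0,-20.2],"twist":-44}
    - {"jaw":75,"delta_pos":[-0.4,4,-20.2],"twist":-44}
    - {"jaw":75,"delta_pos":[-0.4,8,-20.2],"twist":-44}
    - {"jaw":75,"delta_pos":[-0.4,9,-20.2],"twist":-44}
    - {"jaw":75,"delta_pos":[-0.4,9,-20.2],"twist":-44}
    - {"jaw":75,"delta_pos":[-0.4,9,-20.2],"twist":-44}
    - {"jaw":75,"delta_pos":[-0.4,9,-20.2],"twist":-44}

```text
time_s: 8.6
position: [0.6331, 0.153, 0.0402]
ee_rot: [0.072, -0.07, 0.704, -0.703]
wrist_force: [-0.4, 0.1, 0.5]
gripper_width: 0.705
```

```bash
cat >> h.py <<'E'
def look(name):
    p,R=pose(); c=cam("wrist"); img=viewer.camera("wrist"); cv2.imwrite(f"pics/{name}.png",img[:,:,::-1])
    s=sense(); print("pose",np.round(p,4),round(yaw_x(R),2),"F",np.round(s["wrist_force"],1),"w",round(s["gripper_width"],3),"t",round(s["time_s"],2))
    r=[r for r in plates(c,img,.005,(0,0,75),(180,60,255)) if 38<r[3]<50 and 62<r[2]<78]
    for q in r: print(q,"descend to grasp:",move([q[0]/1000,q[1]/1000,-.0015],q[4]))
E
python3 -c "
from h import *
look('w5')"
```

```text
pose [0.6331 0.153  0.0402] -168.47 F [-0.3  0.3  1.1] w 0.705 t 8.65
(633, 153, 70, 44, 11.5) descend to grasp: ([0.04, 4.21, 0.0], np.float64(0.0))
(623, 318, 71, 45, 130.2) descend to grasp: ([-2.28, 4.21, -16.37], np.float64(61.3))
```

```bash
python3 - <<'E'
from h import *
P=[.5209,-.0157]
for n,x,y,a in (("E",.633,.153,191.5),("A",.4475,.205,230.3),("B",.4525,.321,189),("C",.623,.318,310.2)):
    b=147.5 if n!="C" else 327.5
    print(n,"to base",move([*P,.13],b,[x,y,.13],a),"from base",move([x,y,.13],a,[*P,.13],147.5))
E
```

```text
E to base ([14.35, 0.0, 14.3], 44.0) from base ([-0.39, 0.0, -20.25], -44.0)
A to base ([12.29, 0.0, 19.74], 82.8) from base ([18.05, 0.0, -14.67], -82.8)
B to base ([-1.49, 0.0, 34.33], 41.5) from base ([23.86, 0.0, -24.72], -41.5)
C to base ([18.9, 0.0, -29.34], -17.3) from base ([9.32, 0.0, -33.63], 17.3)
```

>>> apply_moves:
  series:
    - {"jaw":75,"delta_pos":[0,2.5,0],"twist":0}
    - {"jaw":75,"delta_pos":[0,4.2,0],"twist":0}
    - {"jaw":75,"delta_pos":[0,4.2,0],"twist":0}
    - {"jaw":75,"delta_pos":[0,4.2,0],"twist":0}
    - {"jaw":140,"delta_pos":[0,4.2,0],"twist":0}
    - {"jaw":140,"delta_pos":[0,4.2,0],"twist":0}
    - {"jaw":140,"delta_pos":[0,4.2,0],"twist":0}
    - {"jaw":140,"delta_pos":[0,4.2,0],"twist":0}
    - {"jaw":140,"delta_pos":[0,0,0],"twist":0}
    - {"jaw":140,"delta_pos":[0,-4,0],"twist":0}
    - {"jaw":140,"delta_pos":[0,-8,0],"twist":0}
    - {"jaw":140,"delta_pos":[0,-9,0],"twist":0}

```text
time_s: 9.65
position: [0.6355, 0.1539, 0.136]
ee_rot: [0.075, -0.067, 0.704, -0.703]
wrist_force: [1.0, 0.7, -0.4]
gripper_width: 0.499
```

>>> apply_moves:
  series:
    - {"jaw":140,"delta_pos":[14.3,0,14.3],"twist":44}
    - {"jaw":140,"delta_pos":[14.3,0,14.3],"twist":44}
    - {"jaw":140,"delta_pos":[14.3,0,14.3],"twist":44}
    - {"jaw":140,"delta_pos":[14.3,0,14.3],"twist":44}
    - {"jaw":140,"delta_pos":[14.3,0,14.3],"twist":44}
    - {"jaw":140,"delta_pos":[14.3,0,14.3],"twist":44}
    - {"jaw":140,"delta_pos":[14.3,0,14.3],"twist":44}
    - {"jaw":140,"delta_pos":[14.3,4,14.3],"twist":44}
    - {"jaw":140,"delta_pos":[14.3,5,14.3],"twist":44}
    - {"jaw":140,"delta_pos":[14.3,5,14.3],"twist":44}
    - {"jaw":140,"delta_pos":[14.3,5,14.3],"twist":44}
    - {"jaw":140,"delta_pos":[14.3,5,14.3],"twist":44}

```text
time_s: 10.65
position: [0.5212, -0.0155, 0.0793]
ee_rot: [-0.197, 0.197, 0.679, -0.679]
wrist_force: [0.2, 0.6, -0.4]
gripper_width: 0.501
```

```bash
python3 -c "
from h import *
look('w6'); print(move([.5209,-.0157,.0487],147.5))"
```

```text
pose [ 0.5212 -0.0155  0.0793] 147.65 F [ 0.1  0.  -0.3] w 0.494 t 10.7
([0.04, 3.08, 0.03], np.float64(0.1))
```

>>> apply_moves:
  series:
    - {"jaw":140,"delta_pos":[0,1.5,0],"twist":0}
    - {"jaw":140,"delta_pos":[0,2.5,0],"twist":0}
    - {"jaw":140,"delta_pos":[0,3.1,0],"twist":0}
    - {"jaw":140,"delta_pos":[0,3.1,0],"twist":0}
    - {"jaw":140,"delta_pos":[0,3.1,0],"twist":0}
    - {"jaw":90,"delta_pos":[0,3.1,0],"twist":0}
    - {"jaw":90,"delta_pos":[0,3.1,0],"twist":0}
    - {"jaw":90,"delta_pos":[0,3.1,0],"twist":0}
    - {"jaw":90,"delta_pos":[0,3.1,0],"twist":0}
    - {"jaw":90,"delta_pos":[0,-1,0],"twist":0}
    - {"jaw":75,"delta_pos":[0,-5,0],"twist":0}
    - {"jaw":75,"delta_pos":[0,-5,0],"twist":0}

```text
time_s: 11.7
position: [0.5247, -0.0161, 0.1346]
ee_rot: [-0.194, 0.201, 0.68, -0.678]
wrist_force: [1.9, 0.1, 0.1]
gripper_width: 0.707
```

>>> apply_moves:
  series:
    - {"jaw":75,"delta_pos":[18,0,-14.7],"twist":-82.8}
    - {"jaw":75,"delta_pos":[18,0,-14.7],"twist":-82.8}
    - {"jaw":75,"delta_pos":[18,0,-14.7],"twist":-82.8}
    - {"jaw":75,"delta_pos":[18,0,-14.7],"twist":-82.8}
    - {"jaw":75,"delta_pos":[18,0,-14.7],"twist":-82.8}
    - {"jaw":75,"delta_pos":[18,0,-14.7],"twist":-82.8}
    - {"jaw":75,"delta_pos":[18,0,-14.7],"twist":-82.8}
    - {"jaw":75,"delta_pos":[18,0,-14.7],"twist":-82.8}
    - {"jaw":75,"delta_pos":[18,0,-14.7],"twist":-82.8}
    - {"jaw":75,"delta_pos":[18,0,-14.7],"twist":-82.8}
    - {"jaw":75,"delta_pos":[18,0,-14.7],"twist":-82.8}
    - {"jaw":75,"delta_pos":[18,4,-14.7],"twist":-82.8}

```text
time_s: 12.7
position: [0.4523, 0.207, 0.0932]
ee_rot: [-0.307, 0.298, -0.639, 0.639]
wrist_force: [3.3, 0.4, -0.3]
gripper_width: 0.705
```

>>> apply_moves:
  series:
    - {"jaw":75,"delta_pos":[0,3,0],"twist":0}
    - {"jaw":75,"delta_pos":[0,5,0],"twist":0}
    - {"jaw":75,"delta_pos":[0,5,0],"twist":0}
    - {"jaw":75,"delta_pos":[0,5,0],"twist":0}
    - {"jaw":75,"delta_pos":[0,5,0],"twist":0}

```text
time_s: 13.12
position: [0.448, 0.205, 0.0394]
ee_rot: [0.301, -0.3, 0.64, -0.64]
wrist_force: [-0.5, 0.1, -0.0]
gripper_width: 0.702
```

```bash
python3 -c "
from h import *
look('w7')"
```

```text
pose [0.448  0.205  0.0394] -129.65 F [-1.1  0.  -0. ] w 0.704 t 13.17
(448, 206, 70, 44, 50.3) descend to grasp: ([-0.05, 4.13, -0.08], np.float64(0.0))
(453, 322, 70, 45, 9.6) descend to grasp: ([-9.3, 4.13, -7.1], np.float64(40.7))
```

>>> apply_moves:
  series:
    - {"jaw":75,"delta_pos":[0,2.5,0],"twist":0}
    - {"jaw":75,"delta_pos":[0,4.15,0],"twist":0}
    - {"jaw":75,"delta_pos":[0,4.15,0],"twist":0}
    - {"jaw":75,"delta_pos":[0,4.15,0],"twist":0}
    - {"jaw":140,"delta_pos":[0,4.15,0],"twist":0}
    - {"jaw":140,"delta_pos":[0,4.15,0],"twist":0}
    - {"jaw":140,"delta_pos":[0,4.15,0],"twist":0}
    - {"jaw":140,"delta_pos":[0,4.15,0],"twist":0}
    - {"jaw":140,"delta_pos":[0,0,0],"twist":0}
    - {"jaw":140,"delta_pos":[0,-4,0],"twist":0}
    - {"jaw":140,"delta_pos":[0,-8,0],"twist":0}
    - {"jaw":140,"delta_pos":[0,-9,0],"twist":0}

```text
time_s: 14.17
position: [0.4501, 0.2063, 0.1345]
ee_rot: [-0.304, 0.298, -0.64, 0.64]
wrist_force: [-0.3, 0.9, -1.3]
gripper_width: 0.493
```

>>> apply_moves:
  series:
    - {"jaw":140,"delta_pos":[12.3,0,19.7],"twist":82.8}
    - {"jaw":140,"delta_pos":[12.3,0,19.7],"twist":82.8}
    - {"jaw":140,"delta_pos":[12.3,0,19.7],"twist":82.8}
    - {"jaw":140,"delta_pos":[12.3,0,19.7],"twist":82.8}
    - {"jaw":140,"delta_pos":[12.3,0,19.7],"twist":82.8}
    - {"jaw":140,"delta_pos":[12.3,0,19.7],"twist":82.8}
    - {"jaw":140,"delta_pos":[12.3,0,19.7],"twist":82.8}
    - {"jaw":140,"delta_pos":[12.3,0,19.7],"twist":82.8}
    - {"jaw":140,"delta_pos":[12.3,0,19.7],"twist":82.8}
    - {"jaw":140,"delta_pos":[12.3,0,19.7],"twist":82.8}
    - {"jaw":140,"delta_pos":[12.3,0,19.7],"twist":82.8}
    - {"jaw":140,"delta_pos":[12.3,0,19.7],"twist":82.8}

```text
time_s: 15.17
position: [0.5203, -0.0158, 0.1289]
ee_rot: [-0.199, 0.2, 0.678, -0.678]
wrist_force: [0.3, -0.4, -1.1]
gripper_width: 0.494
```

>>> apply_moves:
  series:
    - {"jaw":140,"delta_pos":[0,0,0],"twist":0}
    - {"jaw":140,"delta_pos":[0,3,0],"twist":0}
    - {"jaw":140,"delta_pos":[0,4.5,0],"twist":0}
    - {"jaw":140,"delta_pos":[0,4.5,0],"twist":0}
    - {"jaw":140,"delta_pos":[0,4.5,0],"twist":0}
    - {"jaw":140,"delta_pos":[0,4.5,0],"twist":0}

```text
time_s: 15.67
position: [0.521, -0.0159, 0.0843]
ee_rot: [-0.197, 0.198, 0.679, -0.679]
wrist_force: [0.1, -0.3, -0.9]
gripper_width: 0.497
```

```bash
python3 -c "
from h import *
look('w8'); print(move([.5209,-.0157,.0537],147.5))"
```

```text
pose [ 0.521  -0.0159  0.0843] 147.6 F [ 0.8  0.  -1.1] w 0.492 t 15.72
([0.05, 3.08, 0.0], np.float64(0.1))
```

View pics/w8.png

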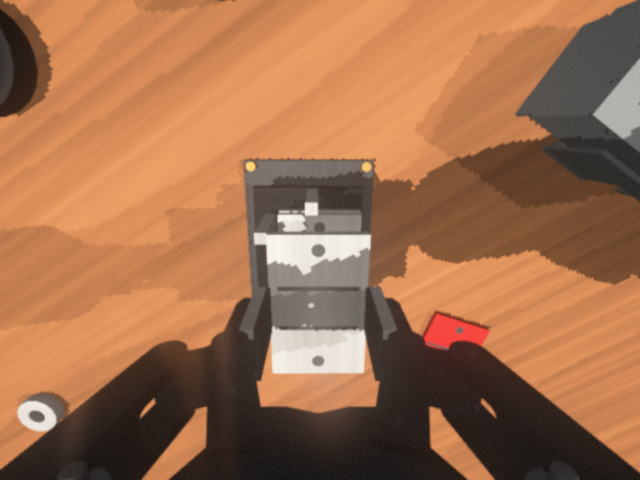

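The view shows the held plate over the earlier ones at (318,220), with post_end at (311,208) clear. I'll place this plate and fetch B.

>>> apply_moves:
  series:
    - {"jaw":140,"delta_pos":[0,1.5,0],"twist":0}
    - {"jaw":140,"delta_pos":[0,2.5,0],"twist":0}
    - {"jaw":140,"delta_pos":[0,3.1,0],"twist":0}
    - {"jaw":140,"delta_pos":[0,3.1,0],"twist":0}
    - {"jaw":140,"delta_pos":[0,3.1,0],"twist":0}
    - {"jaw":90,"delta_pos":[0,3.1,0],"twist":0}
    - {"jaw":90,"delta_pos":[0,3.1,0],"twist":0}
    - {"jaw":90,"delta_pos":[0,3.1,0],"twist":0}
    - {"jaw":90,"delta_pos":[0,3.1,0],"twist":0}
    - {"jaw":90,"delta_pos":[0,-1,0],"twist":0}
    - {"jaw":75,"delta_pos":[0,-4.5,0],"twist":0}
    - {"jaw":75,"delta_pos":[0,-4.5,0],"twist":0}

```text
time_s: 16.72
position: [0.5245, -0.0159, 0.1339]
ee_rot: [-0.195, 0.201, 0.68, -0.678]
wrist_force: [0.7, 0.8, 0.4]
gripper_width: 0.708
```

>>> apply_moves:
  series:
    - {"jaw":75,"delta_pos":[23.9,0,-24.7],"twist":-42}
    - {"jaw":75,"delta_pos":[23.9,0,-24.7],"twist":-42}
    - {"jaw":75,"delta_pos":[23.9,0,-24.7],"twist":-42}
    - {"jaw":75,"delta_pos":[23.9,0,-24.7],"twist":-42}
    - {"jaw":75,"delta_pos":[23.9,0,-24.7],"twist":-42}
    - {"jaw":75,"delta_pos":[23.9,0,-24.7],"twist":-42}
    - {"jaw":75,"delta_pos":[23.9,0,-24.7],"twist":-42}
    - {"jaw":75,"delta_pos":[23.9,0,-24.7],"twist":-42}
    - {"jaw":75,"delta_pos":[23.9,0,-24.7],"twist":-42}
    - {"jaw":75,"delta_pos":[23.9,0,-24.7],"twist":-42}
    - {"jaw":75,"delta_pos":[23.9,0,-24.7],"twist":-42}
    - {"jaw":75,"delta_pos":[23.9,4,-24.7],"twist":-42}

```text
time_s: 17.72
position: [0.4565, 0.3225, 0.0936]
ee_rot: [0.062, -0.054, 0.707, -0.703]
wrist_force: [2.7, 1.1, -0.6]
gripper_width: 0.701
```

>>> apply_moves:
  series:
    - {"jaw":75,"delta_pos":[0,3,0],"twist":0}
    - {"jaw":75,"delta_pos":[0,5,0],"twist":0}
    - {"jaw":75,"delta_pos":[0,5,0],"twist":0}
    - {"jaw":75,"delta_pos":[0,5,0],"twist":0}
    - {"jaw":75,"delta_pos":[0,5,0],"twist":0}

```text
time_s: 18.13
position: [0.4525, 0.3202, 0.0395]
ee_rot: [0.059, -0.058, 0.705, -0.705]
wrist_force: [0.3, -0.3, 0.5]
gripper_width: 0.704
```

```bash
python3 -c "
from h import *
look('w9')"
```

```text
pose [0.4525 0.3202 0.0395] -170.55 F [0.6 0.6 0.7] w 0.708 t 18.18
(453, 322, 70, 44, 9.5) descend to grasp: ([-0.06, 4.14, -0.12], np.float64(-0.0))
```

>>> apply_moves:
  series:
    - {"jaw":75,"delta_pos":[-0.1,2.5,-0.1],"twist":0}
    - {"jaw":75,"delta_pos":[-0.1,4.15,-0.1],"twist":0}
    - {"jaw":75,"delta_pos":[-0.1,4.15,-0.1],"twist":0}
    - {"jaw":75,"delta_pos":[-0.1,4.15,-0.1],"twist":0}
    - {"jaw":140,"delta_pos":[-0.1,4.15,-0.1],"twist":0}
    - {"jaw":140,"delta_pos":[-0.1,4.15,-0.1],"twist":0}
    - {"jaw":140,"delta_pos":[-0.1,4.15,-0.1],"twist":0}
    - {"jaw":140,"delta_pos":[-0.1,4.15,-0.1],"twist":0}
    - {"jaw":140,"delta_pos":[-0.1,0,-0.1],"twist":0}
    - {"jaw":140,"delta_pos":[-0.1,-4,-0.1],"twist":0}
    - {"jaw":140,"delta_pos":[-0.1,-8,-0.1],"twist":0}
    - {"jaw":140,"delta_pos":[-0.1,-9,-0.1],"twist":0}

```text
time_s: 19.18
position: [0.4551, 0.3245, 0.1354]
ee_rot: [0.062, -0.056, 0.707, -0.703]
wrist_force: [0.6, 1.8, -1.1]
gripper_width: 0.497
```

>>> apply_moves:
  series:
    - {"jaw":140,"delta_pos":[-1.2,0,34.4],"twist":42}
    - {"jaw":140,"delta_pos":[-1.2,0,34.4],"twist":42}
    - {"jaw":140,"delta_pos":[-1.2,0,34.4],"twist":42}
    - {"jaw":140,"delta_pos":[-1.2,0,34.4],"twist":42}
    - {"jaw":140,"delta_pos":[-1.2,0,34.4],"twist":42}
    - {"jaw":140,"delta_pos":[-1.2,0,34.4],"twist":42}
    - {"jaw":140,"delta_pos":[-1.2,0,34.4],"twist":42}
    - {"jaw":140,"delta_pos":[-1.2,0,34.4],"twist":42}
    - {"jaw":140,"delta_pos":[-1.2,0,34.4],"twist":42}
    - {"jaw":140,"delta_pos":[-1.2,0,34.4],"twist":42}
    - {"jaw":140,"delta_pos":[-1.2,0,34.4],"twist":42}
    - {"jaw":140,"delta_pos":[-1.2,0,34.4],"twist":42}

```text
time_s: 20.18
position: [0.5208, -0.0136, 0.1287]
ee_rot: [-0.197, 0.197, 0.68, -0.679]
wrist_force: [-1.1, 1.1, -1.9]
gripper_width: 0.498
```

>>> apply_moves:
  series:
    - {"jaw":140,"delta_pos":[0,0,0],"twist":0}
    - {"jaw":140,"delta_pos":[0,3,0],"twist":0}
    - {"jaw":140,"delta_pos":[0,4,0],"twist":0}
    - {"jaw":140,"delta_pos":[0,4,0],"twist":0}
    - {"jaw":140,"delta_pos":[0,4,0],"twist":0}
    - {"jaw":140,"delta_pos":[0,4,0],"twist":0}

```text
time_s: 20.68
position: [0.5213, -0.0148, 0.0889]
ee_rot: [-0.197, 0.197, 0.679, -0.679]
wrist_force: [-0.2, 0.3, -1.8]
gripper_width: 0.495
```

```bash
python3 -c "
from h import *
look('w10'); print(move([.5209,-.0157,.0587],147.5))"
```

```text
pose [ 0.5213 -0.0148  0.0889] 147.6 F [-0.2  0.3 -1. ] w 0.497 t 20.73
([0.02, 3.05, 0.1], np.float64(0.1))
```

>>> apply_moves:
  series:
    - {"jaw":140,"delta_pos":[0,1.5,0.1],"twist":0}
    - {"jaw":140,"delta_pos":[0,2.5,0.1],"twist":0}
    - {"jaw":140,"delta_pos":[0,3.1,0.1],"twist":0}
    - {"jaw":140,"delta_pos":[0,3.1,0.1],"twist":0}
    - {"jaw":140,"delta_pos":[0,3.1,0.1],"twist":0}
    - {"jaw":90,"delta_pos":[0,3.1,0.1],"twist":0}
    - {"jaw":90,"delta_pos":[0,3.1,0.1],"twist":0}
    - {"jaw":90,"delta_pos":[0,3.1,0.1],"twist":0}
    - {"jaw":90,"delta_pos":[0,3.1,0.1],"twist":0}
    - {"jaw":90,"delta_pos":[0,-1,0.1],"twist":0}
    - {"jaw":75,"delta_pos":[0,-4,0.1],"twist":0}
    - {"jaw":75,"delta_pos":[0,-4,0.1],"twist":0}

```text
time_s: 21.73
position: [0.5242, -0.0161, 0.1333]
ee_rot: [-0.195, 0.201, 0.68, -0.678]
wrist_force: [0.2, 0.3, 0.2]
gripper_width: 0.702
```

>>> apply_moves:
  series:
    - {"jaw":75,"delta_pos":[9.3,0,-33.6],"twist":-81}
    - {"jaw":75,"delta_pos":[9.3,0,-33.6],"twist":-81}
    - {"jaw":75,"delta_pos":[9.3,0,-33.6],"twist":-81}
    - {"jaw":75,"delta_pos":[9.3,0,-33.6],"twist":-81}
    - {"jaw":75,"delta_pos":[9.3,0,-33.6],"twist":-81}
    - {"jaw":75,"delta_pos":[9.3,0,-33.6],"twist":-81}
    - {"jaw":75,"delta_pos":[9.3,0,-33.6],"twist":-81}
    - {"jaw":75,"delta_pos":[9.3,0,-33.6],"twist":-81}
    - {"jaw":75,"delta_pos":[9.3,0,-33.6],"twist":-81}
    - {"jaw":75,"delta_pos":[9.3,0,-33.6],"twist":-81}
    - {"jaw":75,"delta_pos":[9.3,0,-33.6],"twist":-81}
    - {"jaw":75,"delta_pos":[9.3,0,-33.6],"twist":-81}

```text
time_s: 22.73
position: [0.622, 0.3174, 0.1275]
ee_rot: [0.293, -0.293, 0.644, -0.644]
wrist_force: [0.3, 0.1, -0.5]
gripper_width: 0.705
```

```bash
python3 -c "
from h import *
p,R=pose(); print(p,yaw_x(R),sense()['joint_positions']); print(move([.623,.318,.04],310.2))"
```

```text
[0.62200663 0.31742305 0.12751755] -131.05611783070555 [-0.2377997   0.78101986 -0.48047762  1.44672645  0.39383799  1.01104737
 -1.52633734]
([-0.11, 8.75, 0.04], np.float64(-81.3))
```

>>> apply_moves:
  series:
    - {"jaw":75,"delta_pos":[0,0,0],"twist":-81.3}
    - {"jaw":75,"delta_pos":[0,0,0],"twist":-81.3}
    - {"jaw":75,"delta_pos":[0,0,0],"twist":-81.3}
    - {"jaw":75,"delta_pos":[0,0,0],"twist":-81.3}
    - {"jaw":75,"delta_pos":[0,0,0],"twist":-81.3}
    - {"jaw":75,"delta_pos":[0,0,0],"twist":-81.3}
    - {"jaw":75,"delta_pos":[0,0,0],"twist":-81.3}
    - {"jaw":75,"delta_pos":[0,0,0],"twist":-81.3}
    - {"jaw":75,"delta_pos":[0,0,0],"twist":-81.3}
    - {"jaw":75,"delta_pos":[0,0,0],"twist":-81.3}
    - {"jaw":75,"delta_pos":[0,4,0],"twist":-81.3}
    - {"jaw":75,"delta_pos":[0,7,0],"twist":-81.3}

```text
time_s: 23.73
position: [0.6231, 0.3173, 0.0577]
ee_rot: [0.642, -0.641, 0.297, -0.298]
wrist_force: [0.1, -0.8, -0.1]
gripper_width: 0.706
```

>>> apply_moves:
  series:
    - {"jaw":75,"delta_pos":[0,2,0],"twist":0}
    - {"jaw":75,"delta_pos":[0,2,0],"twist":0}
    - {"jaw":75,"delta_pos":[0,2,0],"twist":0}
    - {"jaw":75,"delta_pos":[0,2,0],"twist":0}

```text
time_s: 24.07
position: [0.6229, 0.318, 0.0398]
ee_rot: [0.641, -0.64, 0.299, -0.3]
wrist_force: [1.2, 0.6, 0.7]
gripper_width: 0.705
```

```bash
python3 -c "
from h import *
look('w11');print(sense()['joint_positions']);print(move([.5209,-.0157,.13],327.5,[.623,.318,.13],310.2))"
```

```text
pose [0.6229 0.318  0.0398] -50.17 F [-0.6  0.7  0.7] w 0.705 t 24.12
(621, 321, 70, 44, 130.2) descend to grasp: ([-0.36, 4.19, 0.0], np.float64(-0.4))
[-0.09958377  0.96941505 -0.72438508  1.46385164  0.71705356  0.9812727
 -0.31796273]
([18.9, 0.0, -29.34], -17.3)
```

>>> apply_moves:
  series:
    - {"jaw":75,"delta_pos":[-0.35,2.5,0],"twist":0}
    - {"jaw":75,"delta_pos":[-0.35,4.15,0],"twist":0}
    - {"jaw":75,"delta_pos":[-0.35,4.15,0],"twist":0}
    - {"jaw":75,"delta_pos":[-0.35,4.15,0],"twist":0}
    - {"jaw":140,"delta_pos":[-0.35,4.15,0],"twist":0}
    - {"jaw":140,"delta_pos":[-0.35,4.15,0],"twist":0}
    - {"jaw":140,"delta_pos":[-0.35,4.15,0],"twist":0}
    - {"jaw":140,"delta_pos":[-0.35,4.15,0],"twist":0}
    - {"jaw":140,"delta_pos":[-0.35,0,0],"twist":0}
    - {"jaw":140,"delta_pos":[-0.35,-4,0],"twist":0}
    - {"jaw":140,"delta_pos":[-0.35,-8,0],"twist":0}
    - {"jaw":140,"delta_pos":[-0.35,-9,0],"twist":0}

```text
time_s: 25.12
position: [0.6225, 0.3223, 0.1358]
ee_rot: [0.643, -0.638, 0.298, -0.301]
wrist_force: [1.2, 1.7, 0.5]
gripper_width: 0.496
```

>>> apply_moves:
  series:
    - {"jaw":140,"delta_pos":[19.2,0,-29.3],"twist":-17.5}
    - {"jaw":140,"delta_pos":[19.2,0,-29.3],"twist":-17.5}
    - {"jaw":140,"delta_pos":[19.2,0,-29.3],"twist":-17.5}
    - {"jaw":140,"delta_pos":[19.2,0,-29.3],"twist":-17.5}
    - {"jaw":140,"delta_pos":[19.2,0,-29.3],"twist":-17.5}
    - {"jaw":140,"delta_pos":[19.2,0,-29.3],"twist":-17.5}
    - {"jaw":140,"delta_pos":[19.2,0,-29.3],"twist":-17.5}
    - {"jaw":140,"delta_pos":[19.2,0,-29.3],"twist":-17.5}
    - {"jaw":140,"delta_pos":[19.2,0,-29.3],"twist":-17.5}
    - {"jaw":140,"delta_pos":[19.2,0,-29.3],"twist":-17.5}
    - {"jaw":140,"delta_pos":[19.2,0,-29.3],"twist":-17.5}
    - {"jaw":140,"delta_pos":[19.2,0,-29.3],"twist":-17.5}

```text
time_s: 26.12
position: [0.5183, -0.0141, 0.1286]
ee_rot: [0.679, -0.678, 0.198, -0.199]
wrist_force: [-0.2, 0.5, -0.4]
gripper_width: 0.496
```

>>> apply_moves:
  series:
    - {"jaw":140,"delta_pos":[0,0,0],"twist":0}
    - {"jaw":140,"delta_pos":[0,2.5,0],"twist":0}
    - {"jaw":140,"delta_pos":[0,3.5,0],"twist":0}
    - {"jaw":140,"delta_pos":[0,3.5,0],"twist":0}
    - {"jaw":140,"delta_pos":[0,3.5,0],"twist":0}
    - {"jaw":140,"delta_pos":[0,3.5,0],"twist":0}

```text
time_s: 26.62
position: [0.5185, -0.0144, 0.0939]
ee_rot: [0.679, -0.679, 0.198, -0.199]
wrist_force: [0.5, -0.6, -0.7]
gripper_width: 0.496
```

```bash
python3 -c "
from h import *
look('w12'); print(move([.5209,-.0157,.0637],327.5),sense()['joint_positions'])"
```

```text
pose [ 0.5185 -0.0144  0.0939] -32.59 F [-0.2  0.3 -1.3] w 0.497 t 26.67
([0.25, 3.03, 0.04], np.float64(-0.1)) [ 0.60216222  0.69716613 -0.87538279  1.94458795  0.71928665  0.84510861
  0.33481102]
```

View pics/w12.png

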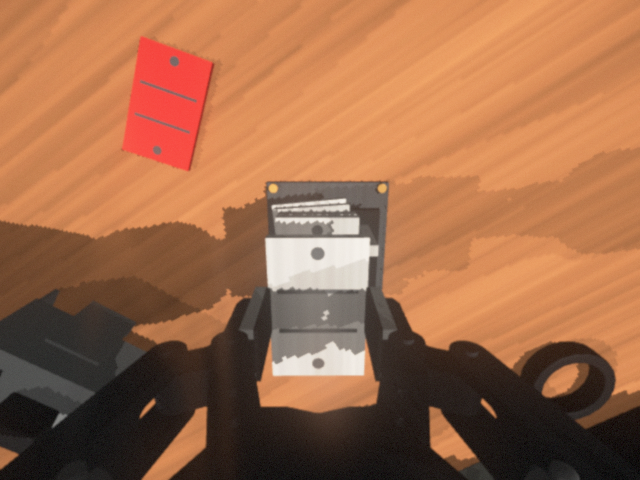

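From the -x end, the plate in hand sits over an orderly stack at (318,220). The crooked p1 and p2 edges show at (310,205), and a side post is at (374,250). I'll place this last plate.

>>> apply_moves:
  series:
    - {"jaw":140,"delta_pos":[0.25,1.5,0],"twist":0}
    - {"jaw":140,"delta_pos":[0.25,2.5,0],"twist":0}
    - {"jaw":140,"delta_pos":[0.25,3.1,0],"twist":0}
    - {"jaw":140,"delta_pos":[0.25,3.1,0],"twist":0}
    - {"jaw":140,"delta_pos":[0.25,3.1,0],"twist":0}
    - {"jaw":90,"delta_pos":[0.25,3.1,0],"twist":0}
    - {"jaw":90,"delta_pos":[0.25,3.1,0],"twist":0}
    - {"jaw":90,"delta_pos":[0.25,3.1,0],"twist":0}
    - {"jaw":90,"delta_pos":[0.25,3.1,0],"twist":0}
    - {"jaw":90,"delta_pos":[0.25,-1,0],"twist":0}
    - {"jaw":255,"delta_pos":[0.25,-5,0],"twist":0}
    - {"jaw":255,"delta_pos":[0.25,-9,0],"twist":0}

```text
time_s: 27.67
position: [0.5194, -0.0162, 0.1844]
ee_rot: [0.679, -0.679, 0.199, -0.198]
wrist_force: [1.5, 0.2, 0.8]
gripper_width: 0.37
```

>>> apply_moves:
  series:
    - {"jaw":255,"delta_pos":[0,0,0],"twist":0}
    - {"jaw":255,"delta_pos":[0,0,0],"twist":0}
    - {"jaw":255,"delta_pos":[0,0,0],"twist":0}
    - {"jaw":255,"delta_pos":[0,0,0],"twist":0}

```text
time_s: 28.0
position: [0.5191, -0.017, 0.182]
ee_rot: [-0.678, 0.679, -0.2, 0.198]
wrist_force: [0.2, 0.5, 0.0]
gripper_width: -0.002
```

```bash
python3 - <<'E'
from h import *
look('w13')
i=cv2.imread("pics/w13.png")[100:360,160:480]; cv2.imwrite("pics/w13c.png",cv2.resize(i,None,fx=2.3,fy=2.3,interpolation=cv2.INTER_CUBIC))
c=cam("wrist"); print(plates(c,cv2.imread("pics/w13.png")[:,:,::-1].copy(),.069))
for q in ("cover","grip"): print(q,[(round(d["p"],2),np.round(d["centre"],4).tolist()) for d in viewer.place_of(q,"wrist")][:3])
E
```

```text
pose [ 0.5191 -0.017   0.182 ] -32.66 F [ 0.6  0.4 -0. ] w 0.0 t 28.05
[(513, -202, 62, 58, 115.1), (523, -12, 90, 56, 148.6), (508, 211, 25, 24, 160.5)]
cover [(0.62, [0.4966, -0.2094, -0.0019])]
grip [(0.73, [0.5016, -0.21, 0.0889])]
```

View pics/w13c.png

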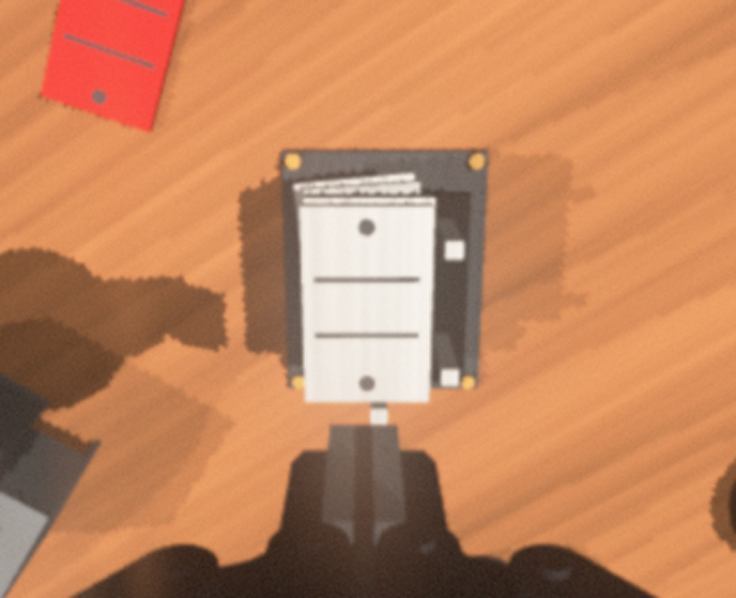

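All seven plates are stacked. The top one stops about 3 mm short of post_end at crop (378,415) and about 4 mm short of the side posts at crop (454,250) and (450,377). Next I'll tap them, first towards +y and then +x.

```bash
cat >> h.py <<'E'
B0=np.array([.5292,-.0139]); BY=-32.5
_a=np.radians(BY); BR=np.array([[np.cos(_a),-np.sin(_a)],[np.sin(_a),np.cos(_a)]])
def inbase(p): return np.round(1000*BR.T@(np.array(p)[:2]-B0),1)
def b2w(x,y,z): return [*(B0+BR@np.array([x,y])/1000),z/1000]
E
python3 - <<'E'
from h import *
p,R=pose(); print(inbase(p),p,yaw_x(R))
print("to y-start",move(b2w(-3,-64,120),-122.5))
print("to x-start",move(b2w(-72,-3,120),-32.5))
E
```

```text
[-6.8 -7.5] [ 0.51937991 -0.01659519  0.18216557] -32.637475611031846
to y-start ([0.4, 6.22, -5.64], np.float64(89.9))
to x-start ([-6.52, 6.22, 0.44], np.float64(-0.1))
```

>>> apply_moves:
  series:
    - {"jaw":165,"delta_pos":[0.4,2,-5.6],"twist":45}
    - {"jaw":165,"delta_pos":[0.4,2,-5.6],"twist":45}
    - {"jaw":165,"delta_pos":[0.4,2,-5.6],"twist":90}
    - {"jaw":165,"delta_pos":[0.4,2,-5.6],"twist":90}
    - {"jaw":165,"delta_pos":[0.4,2,-5.6],"twist":90}
    - {"jaw":165,"delta_pos":[0.4,2,-5.6],"twist":90}
    - {"jaw":165,"delta_pos":[0.4,2,-5.6],"twist":90}
    - {"jaw":165,"delta_pos":[0.4,2,-5.6],"twist":90}
    - {"jaw":165,"delta_pos":[0.4,2,-5.6],"twist":90}
    - {"jaw":165,"delta_pos":[0.4,2,-5.6],"twist":90}
    - {"jaw":165,"delta_pos":[0.4,2,-5.6],"twist":90}
    - {"jaw":165,"delta_pos":[0.4,2,-5.6],"twist":90}

```text
time_s: 29.15
position: [0.4929, -0.0657, 0.1626]
ee_rot: [0.359, -0.36, 0.609, -0.609]
wrist_force: [0.1, 0.6, 0.0]
gripper_width: 0.353
```

>>> apply_moves:
  series:
    - {"jaw":165,"delta_pos":[0,0,0],"twist":4}
    - {"jaw":165,"delta_pos":[0,4,0],"twist":4}
    - {"jaw":165,"delta_pos":[0,4,0],"twist":4}
    - {"jaw":165,"delta_pos":[0,4,0],"twist":4}
    - {"jaw":165,"delta_pos":[0,4,0],"twist":4}

```text
time_s: 29.57
position: [0.4934, -0.0655, 0.1237]
ee_rot: [0.34, -0.34, 0.62, -0.62]
wrist_force: [0.2, 0.9, 0.8]
gripper_width: 0.353
```

```bash
python3 - <<'E'
from h import *
look('w14'); p,R=pose(); print(inbase(p),p,yaw_x(R),sense()["joint_positions"])
print("start",move(b2w(-3,-64,33),-122.5),"end",move(b2w(-3,-36,33),-122.5))
E
```

```text
pose [ 0.4934 -0.0655  0.1237] -122.55 F [0.3 0.2 0.6] w 0.353 t 29.62
[ -1.9 -62.6] [ 0.49396484 -0.06569175  0.12424084] -122.56642053124877 [ 0.50903155  0.50690743 -0.58459183  1.99221931  0.40118099  0.75572928
 -0.88298123]
start ([0.14, 9.12, -0.11], np.float64(-0.1)) end ([-2.66, 9.12, -0.11], np.float64(-0.1))
```

>>> apply_moves:
  series:
    - {"jaw":165,"delta_pos":[0.1,3,-0.1],"twist":0}
    - {"jaw":165,"delta_pos":[0.1,6,-0.1],"twist":0}
    - {"jaw":165,"delta_pos":[0.1,8,-0.1],"twist":0}
    - {"jaw":165,"delta_pos":[0.1,9.1,-0.1],"twist":0}
    - {"jaw":165,"delta_pos":[0.1,9.1,-0.1],"twist":0}
    - {"jaw":165,"delta_pos":[0.1,9.1,-0.1],"twist":0}
    - {"jaw":165,"delta_pos":[-0.4,9.1,-0.1],"twist":0}
    - {"jaw":165,"delta_pos":[-0.8,9.1,-0.1],"twist":0}
    - {"jaw":165,"delta_pos":[-1.2,9.1,-0.1],"twist":0}
    - {"jaw":165,"delta_pos":[-1.5,9.1,-0.1],"twist":0}
    - {"jaw":165,"delta_pos":[-1.5,9.1,-0.1],"twist":0}
    - {"jaw":165,"delta_pos":[-1.5,9.1,-0.1],"twist":0}

```text
time_s: 30.62
position: [0.5008, -0.0525, 0.0325]
ee_rot: [-0.34, 0.34, -0.62, 0.62]
wrist_force: [0.2, 0.7, -0.7]
gripper_width: 0.353
```

>>> apply_moves:
  series:
    - {"jaw":165,"delta_pos":[-0.2,0,0],"twist":0}
    - {"jaw":165,"delta_pos":[-0.4,0,0],"twist":0}
    - {"jaw":165,"delta_pos":[-0.6,0,0],"twist":0}
    - {"jaw":165,"delta_pos":[-0.8,0,0],"twist":0}
    - {"jaw":165,"delta_pos":[-1.0,0,0],"twist":0}
    - {"jaw":165,"delta_pos":[-1.0,0,0],"twist":0}
    - {"jaw":165,"delta_pos":[-1.0,0,0],"twist":0}

```text
time_s: 31.2
position: [0.5054, -0.0444, 0.0321]
ee_rot: [0.339, -0.34, 0.62, -0.62]
wrist_force: [-2.1, -1.8, 0.5]
gripper_width: 0.353
```

```bash
python3 - <<'E'
from h import *
s=sense(); p,R=pose(); print(inbase(p),p,yaw_x(R),"Fbase",inbase(np.r_[B0+np.array(s["wrist_force"][:2])/1000]),s["wrist_force"][2])
E
```

```text
[ -3.7 -38.5] [ 0.50539181 -0.04443811  0.03208859] -122.59618629434132 Fbase [-0.8 -2.6] 0.5426236848907593
```

>>> apply_moves:
  series:
    - {"jaw":165,"delta_pos":[-0.1,0,0],"twist":0}
    - {"jaw":165,"delta_pos":[-0.2,0,0],"twist":0}
    - {"jaw":165,"delta_pos":[-0.2,0,0],"twist":0}
    - {"jaw":165,"delta_pos":[-0.2,0,0],"twist":0}

```text
time_s: 31.53
position: [0.5068, -0.0429, 0.0322]
ee_rot: [-0.339, 0.34, -0.62, 0.62]
wrist_force: [-2.0, -3.1, -1.5]
gripper_width: 0.351
```

>>> apply_moves:
  series:
    - {"jaw":165,"delta_pos":[-0.1,0,0],"twist":0}
    - {"jaw":165,"delta_pos":[-0.1,0,0],"twist":0}
    - {"jaw":165,"delta_pos":[-0.1,0,0],"twist":0}

```text
time_s: 31.78
position: [0.5071, -0.0425, 0.0321]
ee_rot: [-0.339, 0.34, -0.62, 0.62]
wrist_force: [-3.1, -4.5, -0.3]
gripper_width: 0.357
```

```bash
python3 - <<'E'
from h import *
s=sense(); p,R=pose(); print(inbase(p),p,yaw_x(R),"Fbase",inbase(np.r_[B0+np.array(s["wrist_force"][:2])/1000]),s["wrist_force"][2])
E
```

```text
[ -3.3 -36. ] [ 0.50706549 -0.04253637  0.03212114] -122.6329066673544 Fbase [-0.2 -5.5] -0.3426366681328276
```

>>> apply_moves:
  series:
    - {"jaw":165,"delta_pos":[-0.1,0,0],"twist":0}
    - {"jaw":165,"delta_pos":[-0.1,0,0],"twist":0}
    - {"jaw":165,"delta_pos":[-0.1,0,0],"twist":0}

```text
time_s: 32.03
position: [0.5072, -0.0424, 0.0321]
ee_rot: [-0.338, 0.34, -0.62, 0.621]
wrist_force: [-4.2, -5.9, 2.0]
gripper_width: 0.354
```

>>> apply_moves:
  series:
    - {"jaw":165,"delta_pos":[-0.1,0,0],"twist":0}
    - {"jaw":165,"delta_pos":[-0.1,0,0],"twist":0}
    - {"jaw":165,"delta_pos":[-0.1,0,0],"twist":0}

```text
time_s: 32.28
position: [0.5072, -0.0423, 0.0321]
ee_rot: [-0.338, 0.341, -0.62, 0.621]
wrist_force: [-5.2, -7.3, 2.2]
gripper_width: 0.355
```

```bash
python3 - <<'E'
from h import *
s=sense(); p,R=pose(); print(inbase(p),p,yaw_x(R),"Fbase",inbase(np.r_[B0+np.array(s["wrist_force"][:2])/1000]),s["wrist_force"][2])
E
```

```text
[ -3.3 -35.7] [ 0.50723906 -0.04227376  0.03207807] -122.68920308142167 Fbase [-0.4 -8.9] 2.2425904796982064
```

>>> apply_moves:
  series:
    - {"jaw":165,"delta_pos":[-0.2,0,0],"twist":0}
    - {"jaw":165,"delta_pos":[-0.4,0,0],"twist":0}
    - {"jaw":165,"delta_pos":[-0.4,0,0],"twist":0}
    - {"jaw":165,"delta_pos":[-0.4,0,0],"twist":0}

```text
time_s: 32.62
position: [0.5071, -0.0423, 0.0319]
ee_rot: [-0.335, 0.342, -0.62, 0.622]
wrist_force: [-11.9, -14.4, 9.3]
gripper_width: 0.355
```

>>> apply_moves:
  series:
    - {"jaw":165,"delta_pos":[1,0,0],"twist":0}
    - {"jaw":165,"delta_pos":[2.5,0,0],"twist":0}
    - {"jaw":165,"delta_pos":[2.5,-4,0],"twist":0}
    - {"jaw":165,"delta_pos":[2.5,-8,0],"twist":0}
    - {"jaw":165,"delta_pos":[2.5,-12,0],"twist":0}
    - {"jaw":165,"delta_pos":[2.5,-15,0],"twist":0}
    - {"jaw":165,"delta_pos":[2.5,-15,0],"twist":0}
    - {"jaw":165,"delta_pos":[2.5,-15,0],"twist":0}
    - {"jaw":165,"delta_pos":[2.5,-15,0],"twist":0}

```text
time_s: 33.37
position: [0.4976, -0.0574, 0.1822]
ee_rot: [-0.34, 0.339, -0.62, 0.62]
wrist_force: [0.7, 0.4, -1.0]
gripper_width: 0.355
```

```bash
python3 - <<'E'
from h import *
look('w15'); p,R=pose(); print(inbase(p),p,yaw_x(R))
i=cv2.imread("pics/w15.png")[100:360,160:480]; cv2.imwrite("pics/w15c.png",cv2.resize(i,None,fx=2.3,fy=2.3,interpolation=cv2.INTER_CUBIC))
print("x-start",move(b2w(-72,-3,180),-32.5))
E
```

```text
pose [ 0.4976 -0.0574  0.1822] -122.57 F [-0.1 -0.5 -0.2] w 0.355 t 33.42
[ -3.8 -54. ] [ 0.49700287 -0.05739876  0.18151356] -122.57080195355756
x-start ([-5.09, 0.15, -6.83], np.float64(89.9))
```

View pics/w15c.png

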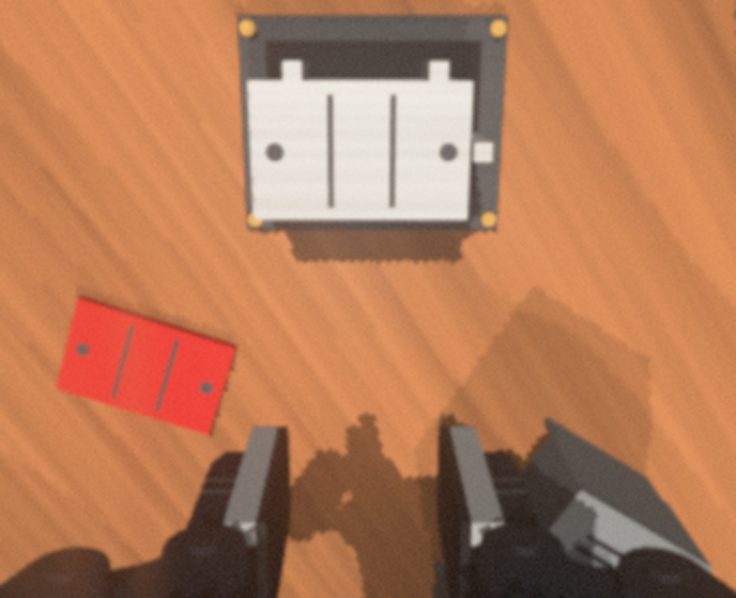

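The top plate's edge now touches both side posts, at crop (291,70) and (438,70). It is still a little short of post_end at (483,152). Next is the +x push.

>>> apply_moves:
  series:
    - {"jaw":165,"delta_pos":[-5.1,0,-6.8],"twist":-90}
    - {"jaw":165,"delta_pos":[-5.1,0,-6.8],"twist":-90}
    - {"jaw":165,"delta_pos":[-5.1,0,-6.8],"twist":-90}
    - {"jaw":165,"delta_pos":[-5.1,0,-6.8],"twist":-90}
    - {"jaw":165,"delta_pos":[-5.1,0,-6.8],"twist":-90}
    - {"jaw":165,"delta_pos":[-5.1,0,-6.8],"twist":-90}
    - {"jaw":165,"delta_pos":[-5.1,0,-6.8],"twist":-90}
    - {"jaw":165,"delta_pos":[-5.1,0,-6.8],"twist":-90}
    - {"jaw":165,"delta_pos":[-5.1,0,-6.8],"twist":-90}
    - {"jaw":165,"delta_pos":[-5.1,0,-6.8],"twist":-90}
    - {"jaw":165,"delta_pos":[-5.1,0,-6.8],"twist":-90}
    - {"jaw":165,"delta_pos":[-5.1,0,-6.8],"twist":-90}

```text
time_s: 34.42
position: [0.4668, 0.0222, 0.1811]
ee_rot: [0.672, -0.672, 0.221, -0.219]
wrist_force: [-0.1, -0.0, 0.2]
gripper_width: 0.35
```

>>> apply_moves:
  series:
    - {"jaw":165,"delta_pos":[0,0,0],"twist":-4}
    - {"jaw":165,"delta_pos":[0,4,0],"twist":-4}
    - {"jaw":165,"delta_pos":[0,8,0],"twist":-4}
    - {"jaw":165,"delta_pos":[0,10,0],"twist":-4}
    - {"jaw":165,"delta_pos":[0,10,0],"twist":-4}
    - {"jaw":165,"delta_pos":[0,10,0],"twist":-4}
    - {"jaw":165,"delta_pos":[0,10,0],"twist":-4}

```text
time_s: 35.0
position: [0.468, 0.0226, 0.083]
ee_rot: [0.679, -0.678, 0.198, -0.199]
wrist_force: [-0.6, 0.2, -0.0]
gripper_width: 0.35
```

```bash
python3 - <<'E'
from h import *
p,R=pose(); print(inbase(p),p,yaw_x(R),sense()["joint_positions"])
print("start",move(b2w(-72,-3,33),-32.5),"end",move(b2w(-49,-3,33),-32.5))
E
```

```text
[-71.2  -2.1] [0.46804271 0.02257703 0.0830292 ] -32.612303878734735 [ 0.54782588  0.64885491 -0.87448444  2.0724561   0.73542755  0.7614759
  0.20875804]
start ([-0.08, 5.0, -0.09], np.float64(-0.1)) end ([2.22, 5.0, -0.09], np.float64(-0.1))
```

>>> apply_moves:
  series:
    - {"jaw":165,"delta_pos":[0,3,-0.1],"twist":0}
    - {"jaw":165,"delta_pos":[0,5,-0.1],"twist":0}
    - {"jaw":165,"delta_pos":[0,5,-0.1],"twist":0}
    - {"jaw":165,"delta_pos":[0,5,-0.1],"twist":0}
    - {"jaw":165,"delta_pos":[0.4,5,-0.1],"twist":0}
    - {"jaw":165,"delta_pos":[0.8,5,-0.1],"twist":0}
    - {"jaw":165,"delta_pos":[1.1,5,-0.1],"twist":0}
    - {"jaw":165,"delta_pos":[1.4,5,-0.1],"twist":0}
    - {"jaw":165,"delta_pos":[1.7,5,-0.1],"twist":0}
    - {"jaw":165,"delta_pos":[2.0,5,-0.1],"twist":0}
    - {"jaw":165,"delta_pos":[2.2,5,-0.1],"twist":0}
    - {"jaw":165,"delta_pos":[2.2,5,-0.1],"twist":0}

```text
time_s: 36.0
position: [0.4848, 0.0095, 0.0322]
ee_rot: [0.679, -0.679, 0.199, -0.198]
wrist_force: [-3.1, 1.3, 1.8]
gripper_width: 0.351
```

>>> apply_moves:
  series:
    - {"jaw":165,"delta_pos":[0.1,0,0],"twist":0}
    - {"jaw":165,"delta_pos":[0.2,0,0],"twist":0}
    - {"jaw":165,"delta_pos":[0.2,0,0],"twist":0}
    - {"jaw":165,"delta_pos":[0.2,0,0],"twist":0}

```text
time_s: 36.33
position: [0.4856, 0.009, 0.0321]
ee_rot: [0.679, -0.679, 0.199, -0.197]
wrist_force: [-6.2, 2.5, 3.6]
gripper_width: 0.354
```

```bash
python3 - <<'E'
from h import *
s=sense(); p,R=pose(); print(inbase(p),p,yaw_x(R),"Fbase",inbase(np.r_[B0+np.array(s["wrist_force"][:2])/1000]),s["wrist_force"][2])
E
```

```text
[-49.1  -4.1] [0.48558656 0.00897124 0.0320567 ] -32.59096596498858 Fbase [-6.6 -1.2] 3.614404142062587
```

>>> apply_moves:
  series:
    - {"jaw":165,"delta_pos":[0.2,0,0],"twist":0}
    - {"jaw":165,"delta_pos":[0.4,0,0],"twist":0}
    - {"jaw":165,"delta_pos":[0.4,0,0],"twist":0}
    - {"jaw":165,"delta_pos":[0.4,0,0],"twist":0}

```text
time_s: 36.67
position: [0.486, 0.0086, 0.0317]
ee_rot: [0.679, -0.679, 0.201, -0.195]
wrist_force: [-13.7, 8.2, 8.3]
gripper_width: 0.352
```

```bash
python3 - <<'E'
from h import *
s=sense(); p,R=pose(); print(inbase(p),p,yaw_x(R),"Fbase",inbase(np.r_[B0+np.array(s["wrist_force"][:2])/1000]),s["wrist_force"][2])
E
```

```text
[-48.5  -4.2] [0.48603934 0.00857064 0.03172005] -32.50720334380403 Fbase [-16.   -0.5] 8.335478469642457
```

>>> apply_moves:
  series:
    - {"jaw":165,"delta_pos":[-1,0,0],"twist":0}
    - {"jaw":165,"delta_pos":[-3,0,0],"twist":0}
    - {"jaw":165,"delta_pos":[-3,-4,0],"twist":0}
    - {"jaw":165,"delta_pos":[-3,-8,0],"twist":0}
    - {"jaw":165,"delta_pos":[-3,-12,0],"twist":0}
    - {"jaw":165,"delta_pos":[-3,-15,0],"twist":0}
    - {"jaw":165,"delta_pos":[-3,-15,0],"twist":0}
    - {"jaw":165,"delta_pos":[-3,-15,0],"twist":0}
    - {"jaw":165,"delta_pos":[-3,-15,0],"twist":0}

```text
time_s: 37.42
position: [0.4652, 0.0213, 0.1819]
ee_rot: [-0.678, 0.679, -0.199, 0.199]
wrist_force: [-0.6, 0.6, -1.4]
gripper_width: 0.355
```

```bash
python3 - <<'E'
from h import *
look('w16'); p,R=pose(); print(inbase(p),p,yaw_x(R))
i=cv2.imread("pics/w16.png")[100:360,160:480]; cv2.imwrite("pics/w16c.png",cv2.resize(i,None,fx=2.3,fy=2.3,interpolation=cv2.INTER_CUBIC))
E
```

```text
pose [0.4652 0.0213 0.1819] -32.7 F [ 0.5 -0.1 -0.7] w 0.353 t 37.47
[-73.3  -4.8] [0.46476235 0.0214228  0.18142583] -32.679239273276835
```

View pics/w16c.png

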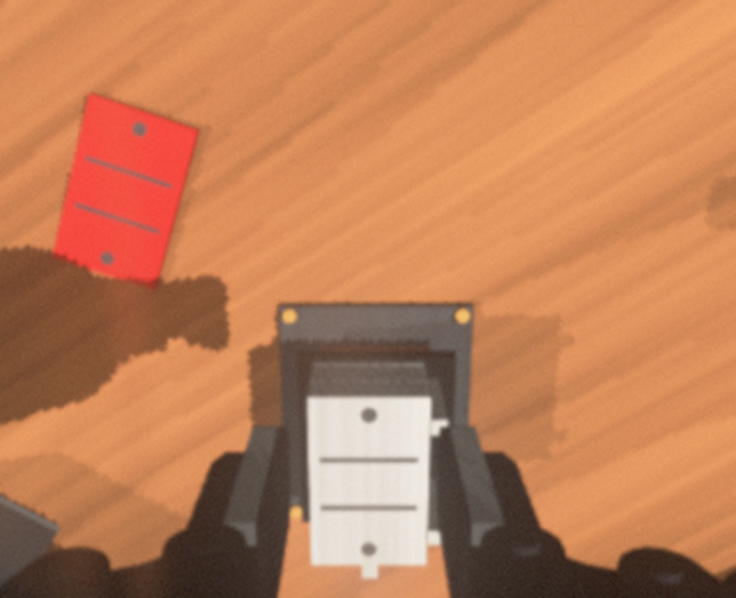

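The -x faces look like a single block at crop (308-430, 362-397), and the top plate touches post_end at (370,570). I'll give one more light tap towards +y and check from that side.

>>> apply_moves:
  series:
    - {"jaw":165,"delta_pos":[7.0,0,-6],"twist":90}
    - {"jaw":165,"delta_pos":[7.0,0,-6],"twist":90}
    - {"jaw":165,"delta_pos":[7.0,0,-6],"twist":90}
    - {"jaw":165,"delta_pos":[7.0,0,-6],"twist":90}
    - {"jaw":165,"delta_pos":[7.0,0,-6],"twist":90}
    - {"jaw":165,"delta_pos":[7.0,0,-6],"twist":90}
    - {"jaw":165,"delta_pos":[7.0,0,-6],"twist":90}
    - {"jaw":165,"delta_pos":[7.0,0,-6],"twist":90}
    - {"jaw":165,"delta_pos":[7.0,0,-6],"twist":90}
    - {"jaw":165,"delta_pos":[7.0,0,-6],"twist":90}
    - {"jaw":165,"delta_pos":[7.0,0,-6],"twist":90}
    - {"jaw":165,"delta_pos":[7.0,0,-6],"twist":90}

```text
time_s: 38.47
position: [0.4909, -0.0663, 0.1808]
ee_rot: [0.358, -0.36, 0.61, -0.609]
wrist_force: [0.9, 0.1, -0.6]
gripper_width: 0.351
```

>>> apply_moves:
  series:
    - {"jaw":165,"delta_pos":[0,0,0],"twist":4}
    - {"jaw":165,"delta_pos":[0,4,0],"twist":4}
    - {"jaw":165,"delta_pos":[0,8,0],"twist":4}
    - {"jaw":165,"delta_pos":[0,10,0],"twist":4}
    - {"jaw":165,"delta_pos":[0,10,0],"twist":4}
    - {"jaw":165,"delta_pos":[0,10,0],"twist":4}
    - {"jaw":165,"delta_pos":[0,10,0],"twist":4}

```text
time_s: 39.05
position: [0.4924, -0.066, 0.0829]
ee_rot: [-0.34, 0.339, -0.62, 0.62]
wrist_force: [-0.4, -0.8, 1.0]
gripper_width: 0.354
```

```bash
python3 - <<'E'
from h import *
p,R=pose(); print(inbase(p),p,yaw_x(R))
print("start",move(b2w(-3,-64,33),-122.5),"end",move(b2w(-3,-36,33),-122.5))
E
```

```text
[ -3.  -63.7] [ 0.49244348 -0.06599773  0.08293118] -122.57372822908033
start ([0.03, 4.99, 0.0], np.float64(-0.1)) end ([-2.77, 4.99, -0.0], np.float64(-0.1))
```

>>> apply_moves:
  series:
    - {"jaw":165,"delta_pos":[0,3,0],"twist":0}
    - {"jaw":165,"delta_pos":[0,5,0],"twist":0}
    - {"jaw":165,"delta_pos":[0,5,0],"twist":0}
    - {"jaw":165,"delta_pos":[-0.5,5,0],"twist":0}
    - {"jaw":165,"delta_pos":[-1.0,5,0],"twist":0}
    - {"jaw":165,"delta_pos":[-1.5,5,0],"twist":0}
    - {"jaw":165,"delta_pos":[-2.0,5,0],"twist":0}
    - {"jaw":165,"delta_pos":[-2.4,5,0],"twist":0}
    - {"jaw":165,"delta_pos":[-2.8,5,0],"twist":0}
    - {"jaw":165,"delta_pos":[-3.1,5,0],"twist":0}
    - {"jaw":165,"delta_pos":[-3.3,5,0],"twist":0}
    - {"jaw":165,"delta_pos":[-3.3,5,0],"twist":0}

```text
time_s: 40.05
position: [0.5072, -0.0423, 0.032]
ee_rot: [-0.336, 0.342, -0.62, 0.621]
wrist_force: [-6.0, -9.4, 6.4]
gripper_width: 0.354
```

>>> apply_moves:
  series:
    - {"jaw":165,"delta_pos":[1,0,0],"twist":0}
    - {"jaw":165,"delta_pos":[3,0,0],"twist":0}
    - {"jaw":165,"delta_pos":[3,-4,0],"twist":0}
    - {"jaw":165,"delta_pos":[3,-8,0],"twist":0}
    - {"jaw":165,"delta_pos":[3,-12,0],"twist":0}
    - {"jaw":165,"delta_pos":[3,-12,0],"twist":0}
    - {"jaw":165,"delta_pos":[3,-12,0],"twist":0}
    - {"jaw":165,"delta_pos":[3,-12,0],"twist":0}

```text
time_s: 40.72
position: [0.4931, -0.064, 0.1521]
ee_rot: [-0.339, 0.34, -0.62, 0.62]
wrist_force: [-0.7, 0.2, 0.0]
gripper_width: 0.349
```

```bash
python3 - <<'E'
from h import *
look('w17'); p,R=pose(); print(inbase(p),p,yaw_x(R)); c=cam("wrist")
print("plate top in base",[(inbase([r[0]/1e3,r[1]/1e3]),r) for r in plates(c,cv2.imread("pics/w17.png")[:,:,::-1].copy(),.069)])
i=cv2.imread("pics/w17.png")[90:350,240:410]; i=cv2.resize(i,None,fx=2.3,fy=2.3,interpolation=cv2.INTER_CUBIC)
j=cv2.imread("pics/w17.png"); cv2.imwrite("pics/w17c.png",i)
for cm in ("wrist",):
  for q in ("cover","grip"): print(q,[(round(d["p"],2),np.round(d["centre"],4).tolist()) for d in viewer.place_of(q,cm)][:3])
viewer.camera("top")
for q in ("cover","grip"): print(q,[(round(d["p"],2),np.round(d["centre"],4).tolist()) for d in viewer.place_of(q,"top")][:3])
E
```

```text
pose [ 0.4931 -0.064   0.1521] -122.61 F [-0.5  0.8  0.2] w 0.353 t 40.77
[ -4.1 -61.8] [ 0.49253353 -0.06382691  0.15138436] -122.59854467836493
plate top in base [(array([ 230. , -180.8]), (626, -290, 28, 15, 41.5)), (array([-0.7,  0.7]), (529, -13, 77, 50, 147.4))]
cover [(0.57, [0.4944, -0.2122, -0.0008]), (0.53, [0.6912, -0.064, 0.0014])]
grip [(0.66, [0.5033, -0.2112, 0.0894])]
cover []
grip [(0.57, [0.4985, -0.2093, 0.0891])]
```

View pics/w17.png

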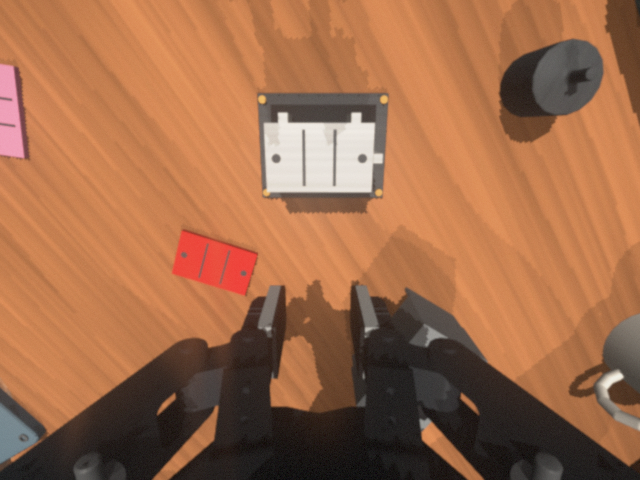

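The wrist view shows the stack flush. The bright blob of plate plus posts measures 77 x 50 mm, where 76 x 50 is expected if they touch, and the posts at (283,118), (356,118) and (378,158) touch the plate. Next is the cover.

```bash
python3 -c "
from h import *
print(move([.49,-.225,.22],-122.5))"
```

```text
([13.76, -6.86, 8.46], np.float64(-0.1))
```

>>> apply_moves:
  series:
    - {"jaw":100,"delta_pos":[3,-4,2],"twist":0}
    - {"jaw":100,"delta_pos":[13.8,-6.8,8.5],"twist":0}
    - {"jaw":100,"delta_pos":[13.8,-6.8,8.5],"twist":0}
    - {"jaw":100,"delta_pos":[13.8,-6.8,8.5],"twist":0}
    - {"jaw":100,"delta_pos":[13.8,-6.8,8.5],"twist":0}
    - {"jaw":100,"delta_pos":[13.8,-6.8,8.5],"twist":0}
    - {"jaw":100,"delta_pos":[13.8,-6.8,8.5],"twist":0}
    - {"jaw":100,"delta_pos":[13.8,-6.8,8.5],"twist":0}
    - {"jaw":100,"delta_pos":[13.8,-6.8,8.5],"twist":0}
    - {"jaw":100,"delta_pos":[13.8,-6.8,8.5],"twist":0}

```text
time_s: 41.85
position: [0.4908, -0.224, 0.2199]
ee_rot: [0.34, -0.341, 0.62, -0.619]
wrist_force: [-0.5, 0.2, -0.6]
gripper_width: 0.61
```

```bash
python3 - <<'E'
from h import *
c=cam("wrist"); np.savez("w18.npz",K=c[0],R=c[1],t=c[2])
look('w18'); print(sense()["joint_positions"])
for q in ("cover","grip"): print(q,[(round(d["p"],2),np.round(d["centre"],4).tolist()) for d in viewer.place_of(q,"wrist")][:3])
print(np.round(to_px(c,[[.502,-.21,.089],[.502,-.21,.067]])))
E
```

```text
pose [ 0.4908 -0.224   0.2199] -122.44 F [0.3 0.4 0.2] w 0.609 t 41.9
(202, -336, 64, 49, 53.5) descend to grasp: ([24.92, 22.15, -18.38], np.float64(4.0))
[ 0.82977702  0.43365292 -0.6207081   1.8147986   0.29661264  0.98785417
 -0.47921703]
cover [(0.95, [0.4957, -0.214, -0.0014])]
grip [(0.97, [0.502, -0.2104, 0.0885])]
[[321. 204.]
 [321. 199.]]
```

View pics/w18.png

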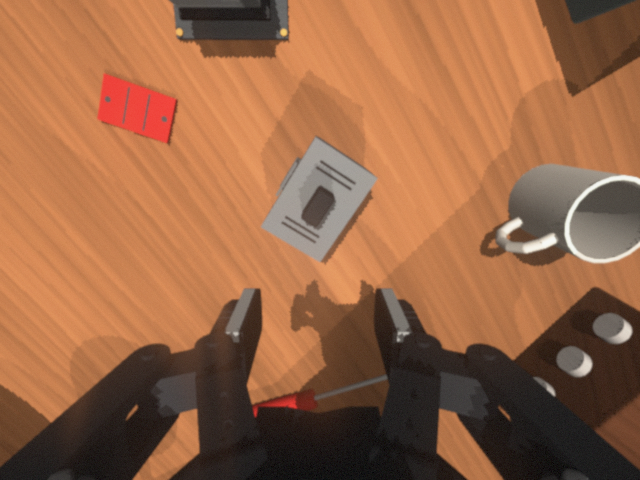

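The cover's roof corners are at (318,138), (376,177), (321,262) and (263,225), with the grip block at (319,207).

```bash
python3 - <<'E'
from h import *
d=np.load("w18.npz"); c=(d["K"],d["R"],d["t"])
w=to_plane(c,[(318,138),(376,177),(321,262),(263,225)],.067); print(np.round(w,4)); 
print(fit2([(-46.5,-32),(-46.5,32),(46.5,32),(46.5,-32)],w))
print(fit2([(-46.5,32),(-46.5,-32),(46.5,-32),(46.5,32)],w))
E
```

```text
[[ 0.5278 -0.1653  0.067 ]
 [ 0.5527 -0.2194  0.067 ]
 [ 0.4704 -0.2608  0.067 ]
 [ 0.4454 -0.2024  0.067 ]]
(array([ 0.49905318, -0.2119785 ]), np.float64(-155.00655440067575), array([[-0.7, -1.8],
       [-1.1,  2.6],
       [-0.1, -0.2],
       [ 1.9, -0.6]]))
(array([ 0.49905318, -0.2119785 ]), np.float64(-153.09729959289513), array([[  0.2,  60.7],
       [ -2.1, -62.9],
       [ -1.2, -62.6],
       [  3. ,  64.8]]))
```

```bash
python3 -c "
from h import *
print(move([.5005,-.211,.12],-155))"
```

```text
([-1.7, 10.02, 0.07], np.float64(32.5))
```

>>> apply_moves:
  series:
    - {"jaw":120,"delta_pos":[-1.7,2,0.1],"twist":32.5}
    - {"jaw":120,"delta_pos":[-1.7,4,0.1],"twist":32.5}
    - {"jaw":120,"delta_pos":[-1.7,7,0.1],"twist":32.5}
    - {"jaw":120,"delta_pos":[-1.7,10,0.1],"twist":32.5}
    - {"jaw":120,"delta_pos":[-1.7,10,0.1],"twist":32.5}
    - {"jaw":120,"delta_pos":[-1.7,10,0.1],"twist":32.5}
    - {"jaw":120,"delta_pos":[-1.7,10,0.1],"twist":32.5}
    - {"jaw":120,"delta_pos":[-1.7,10,0.1],"twist":32.5}

```text
time_s: 42.67
position: [0.5016, -0.212, 0.1212]
ee_rot: [-0.154, 0.153, -0.69, 0.691]
wrist_force: [0.1, -0.1, 0.3]
gripper_width: 0.527
```

```bash
python3 - <<'E'
from h import *
c=cam("wrist"); np.savez("w19.npz",K=c[0],R=c[1],t=c[2])
look('w19'); p,R=pose()
for q in ("grip",): print(q,[(round(d["p"],2),np.round(d["centre"],4).tolist()) for d in viewer.place_of(q,"wrist")][:3])
cv2.imwrite("pics/w19c.png",cv2.resize(cv2.imread("pics/w19.png")[60:380,160:480],None,fx=1.8,fy=1.8,interpolation=cv2.INTER_CUBIC))
E
```

```text
pose [ 0.5016 -0.212   0.1212] -154.95 F [-0.2 -0.5  0. ] w 0.531 t 42.72
grip [(0.74, [0.5024, -0.2107, 0.0869])]
```

View pics/w19c.png

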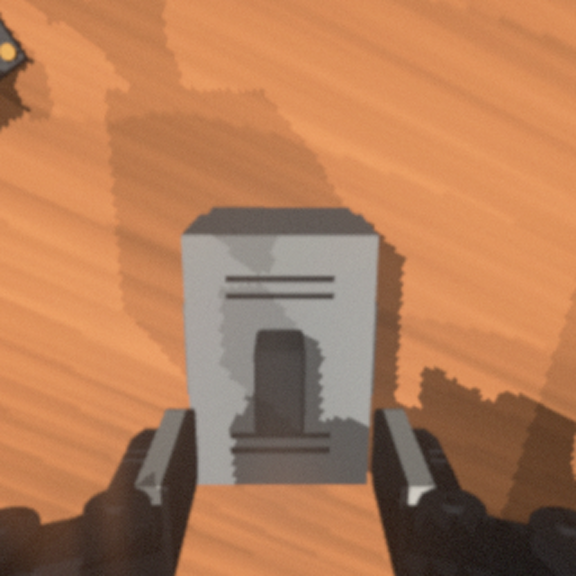

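The cover lies square to the gripper, its roof edges level at crop y 235 and 484. The grip block at (280,385) is between the fingers.

```bash
python3 - <<'E'
from h import *
d=np.load("w19.npz"); c=(d["K"],d["R"],d["t"])
w=to_plane(c,[(261.1,190.6),(370,190.6),(364.4,328.9),(269.4,328.9)],.067)
o,y,r=fit2([(-46.5,-32),(-46.5,32),(46.5,32),(46.5,-32)],w); print(o,y,r)
print(move([*o,.0705],y)); p,R=pose(); print(p)
E
```

```text
[ 0.49803435 -0.21225234] -154.64657925084433 [[ 0.  -0.2]
 [-0.3  0.4]
 [-0.   0.3]
 [ 0.3 -0.5]]
([0.31, 5.08, -0.14], np.float64(-0.4))
[ 0.50148472 -0.21222976  0.12128097]
```

>>> apply_moves:
  series:
    - {"jaw":120,"delta_pos":[0.3,0,-0.15],"twist":0}
    - {"jaw":120,"delta_pos":[0.3,3,-0.15],"twist":0}
    - {"jaw":120,"delta_pos":[0.3,4.5,-0.15],"twist":0}
    - {"jaw":120,"delta_pos":[0.3,5.1,-0.15],"twist":0}
    - {"jaw":120,"delta_pos":[0.3,5.1,-0.15],"twist":0}
    - {"jaw":120,"delta_pos":[0.3,5.1,-0.15],"twist":0}
    - {"jaw":235,"delta_pos":[0.3,5.1,-0.15],"twist":0}
    - {"jaw":235,"delta_pos":[0.3,5.1,-0.15],"twist":0}
    - {"jaw":235,"delta_pos":[0.3,5.1,-0.15],"twist":0}
    - {"jaw":235,"delta_pos":[0.3,5.1,-0.15],"twist":0}
    - {"jaw":235,"delta_pos":[0.3,5.1,-0.15],"twist":0}
    - {"jaw":235,"delta_pos":[0.3,5.1,-0.15],"twist":0}
  squeeze: 70

```text
time_s: 43.77
position: [0.4982, -0.2122, 0.0705]
ee_rot: [-0.153, 0.152, -0.69, 0.691]
wrist_force: [-1.5, 0.2, 6.6]
gripper_width: 0.166
```

```bash
python3 - <<'E'
from h import *
s=sense(); p,R=pose(); print(p,yaw_x(R),s["wrist_force"],s["gripper_width"])
print(move(b2w(0,0,190),-32.5,[p[0],p[1],.19]))
E
```

```text
[ 0.49821499 -0.21215381  0.07051069] -155.0907146746009 [-1.51008756  0.23014817  6.57577477] 0.16560320863018746
([-11.16, 0.0, -16.68], np.float64(57.4))
```

>>> apply_moves:
  series:
    - {"jaw":235,"delta_pos":[0,-3,0],"twist":0}
    - {"jaw":235,"delta_pos":[0,-7,0],"twist":0}
    - {"jaw":235,"delta_pos":[0,-11,0],"twist":0}
    - {"jaw":235,"delta_pos":[-3,-12,-4],"twist":-7}
    - {"jaw":235,"delta_pos":[-5,-12,-7],"twist":-14}
    - {"jaw":235,"delta_pos":[-7,-12,-10],"twist":-21}
    - {"jaw":235,"delta_pos":[-9,-12,-13],"twist":-28}
    - {"jaw":235,"delta_pos":[-11.2,-12,-16.7],"twist":-35}
    - {"jaw":235,"delta_pos":[-11.2,-12,-16.7],"twist":-42}
    - {"jaw":235,"delta_pos":[-11.2,-12,-16.7],"twist":-49}
    - {"jaw":235,"delta_pos":[-11.2,-12,-16.7],"twist":-56}
    - {"jaw":235,"delta_pos":[-11.2,-12,-16.7],"twist":-60}

```text
time_s: 44.77
position: [0.5284, -0.0131, 0.1894]
ee_rot: [-0.479, 0.479, -0.52, 0.52]
wrist_force: [-0.6, -0.4, -1.7]
gripper_width: 0.169
```

>>> apply_moves:
  series:
    - {"jaw":235,"delta_pos":[0,0,0],"twist":-7}
    - {"jaw":235,"delta_pos":[0,0,0],"twist":-14}
    - {"jaw":235,"delta_pos":[0,0,0],"twist":-21}
    - {"jaw":235,"delta_pos":[0,0,0],"twist":-28}
    - {"jaw":235,"delta_pos":[0,0,0],"twist":-35}
    - {"jaw":235,"delta_pos":[0,0,0],"twist":-42}
    - {"jaw":235,"delta_pos":[0,0,0],"twist":-49}
    - {"jaw":235,"delta_pos":[0,0,0],"twist":-56}
    - {"jaw":235,"delta_pos":[0,0,0],"twist":-62.5}
    - {"jaw":235,"delta_pos":[0,0,0],"twist":-62.5}
    - {"jaw":235,"delta_pos":[0,0,0],"twist":-62.5}
    - {"jaw":235,"delta_pos":[0,0,0],"twist":-62.5}

```text
time_s: 45.77
position: [0.5286, -0.0134, 0.1894]
ee_rot: [-0.678, 0.678, -0.2, 0.2]
wrist_force: [-0.5, 0.9, -1.8]
gripper_width: 0.173
```

```bash
python3 - <<'E'
from h import *
c=cam("wrist"); np.savez("w20.npz",K=c[0],R=c[1],t=c[2])
look('w20'); p,R=pose(); print(inbase(p),sense()["joint_positions"]); print(move(b2w(0,0,160),-32.5))
E
```

```text
pose [ 0.5286 -0.0134  0.1894] -32.8 F [-0.1  0.3 -1.4] w 0.169 t 45.82
[-0.8  0.1] [ 0.69252761  0.59537922 -1.0103058   1.85638388  0.58974973  1.02491461
  0.43507277]
([0.08, 2.94, -0.01], np.float64(-0.3))
```

View pics/w20.png

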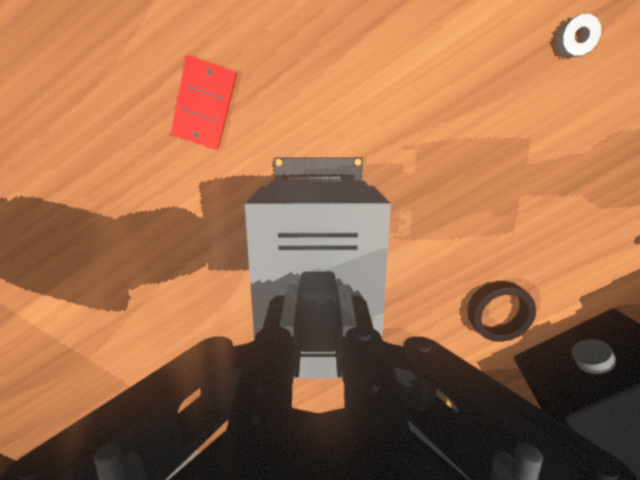

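The held cover's roof edge runs from (246,203) to (389,203), centred over the base's foot corners at (278,162) and (358,162).

```bash
python3 - <<'E'
from h import *
d=np.load("w20.npz"); c=(d["K"],d["R"],d["t"])
w=to_plane(c,[(245.5,203),(389.5,203)],.186); print([inbase(x) for x in w],np.linalg.norm(w[0]-w[1]))
w=to_plane(c,[(278,162.5),(358,162.5)],.005); print([inbase(x) for x in w])
E
```

```text
[array([-48.1, -30.9]), array([-47.8,  31.9])] 0.06280453179124801
[array([-47.3, -36.9]), array([-46.9,  38.5])]
```

>>> apply_moves:
  series:
    - {"jaw":235,"delta_pos":[0.1,1.5,0],"twist":-0.3}
    - {"jaw":235,"delta_pos":[0.1,3,0],"twist":-0.3}
    - {"jaw":235,"delta_pos":[0.1,4,0],"twist":-0.3}
    - {"jaw":235,"delta_pos":[0.1,5,0],"twist":-0.3}
    - {"jaw":235,"delta_pos":[0.1,5.5,0],"twist":-0.3}
    - {"jaw":235,"delta_pos":[0.1,5.5,0],"twist":-0.3}

```text
time_s: 46.32
position: [0.5285, -0.0137, 0.1326]
ee_rot: [-0.679, 0.679, -0.198, 0.196]
wrist_force: [-0.4, 0.5, -0.9]
gripper_width: 0.171
```

>>> apply_moves:
  series:
    - {"jaw":235,"delta_pos":[0,0.6,0],"twist":0}
    - {"jaw":235,"delta_pos":[0,1.2,0],"twist":0}
    - {"jaw":235,"delta_pos":[0,1.8,0],"twist":0}
    - {"jaw":235,"delta_pos":[0,2.4,0],"twist":0}
    - {"jaw":235,"delta_pos":[0,3.0,0],"twist":0}
    - {"jaw":235,"delta_pos":[0,3.4,0],"twist":0}
    - {"jaw":235,"delta_pos":[0,3.4,0],"twist":0}
    - {"jaw":235,"delta_pos":[0,3.4,0],"twist":0}

```text
time_s: 46.98
position: [0.5294, -0.0137, 0.1001]
ee_rot: [-0.679, 0.679, -0.197, 0.196]
wrist_force: [-0.4, 0.3, -2.3]
gripper_width: 0.167
```

```bash
python3 - <<'E'
from h import *
s=sense(); p,R=pose(); print(p,inbase(p),yaw_x(R),s["wrist_force"],s["gripper_width"],s["time_s"])
E
```

```text
[ 0.52937631 -0.01373086  0.100117  ] [0.1 0.2] -32.291072883879224 [-0.43214932  0.30695635 -2.25529509] 0.16661947936699206 46.9833
```

>>> apply_moves:
  series:
    - {"jaw":235,"delta_pos":[0,0.4,0],"twist":0}
    - {"jaw":235,"delta_pos":[0,0.8,0],"twist":0}
    - {"jaw":235,"delta_pos":[0,1.2,0],"twist":0}
    - {"jaw":235,"delta_pos":[0,1.6,0],"twist":0}
    - {"jaw":235,"delta_pos":[0,2.0,0],"twist":0}
    - {"jaw":235,"delta_pos":[0,2.0,0],"twist":0}
    - {"jaw":235,"delta_pos":[0,2.0,0],"twist":0}

```text
time_s: 47.57
position: [0.5299, -0.0137, 0.0805]
ee_rot: [0.679, -0.679, 0.196, -0.197]
wrist_force: [-0.6, -1.0, 5.6]
gripper_width: 0.166
```

>>> apply_moves:
  series:
    - {"jaw":235,"delta_pos":[0,0.2,0],"twist":0}
    - {"jaw":235,"delta_pos":[0,0.4,0],"twist":0}
    - {"jaw":235,"delta_pos":[0,0.4,0],"twist":0}
    - {"jaw":235,"delta_pos":[0,0.4,0],"twist":0}

```text
time_s: 47.9
position: [0.5306, -0.0135, 0.0803]
ee_rot: [-0.678, 0.68, -0.195, 0.198]
wrist_force: [-14.1, -4.5, 48.0]
gripper_width: 0.166
```

```bash
python3 - <<'E'
from h import *
s=sense(); p,R=pose(); print(p,inbase(p),yaw_x(R),s["wrist_force"],s["gripper_width"],s["time_s"])
E
```

```text
[ 0.53062922 -0.01345425  0.08031915] [1.  1.1] -32.28349521642562 [-14.1362129   -4.54558245  48.03419271] 0.16558912164201592 47.9
```

>>> apply_moves:
  series:
    - {"jaw":235,"delta_pos":[0,-0.2,0],"twist":0}
    - {"jaw":235,"delta_pos":[0,-0.35,0],"twist":0}
    - {"jaw":235,"delta_pos":[0,-0.35,0],"twist":0}
    - {"jaw":150,"delta_pos":[0,-0.35,0],"twist":0}
    - {"jaw":150,"delta_pos":[0,-0.35,0],"twist":0}
    - {"jaw":150,"delta_pos":[0,-0.35,0],"twist":0}
    - {"jaw":150,"delta_pos":[0,-0.35,0],"twist":0}
    - {"jaw":150,"delta_pos":[0,-4,0],"twist":0}
    - {"jaw":150,"delta_pos":[0,-8,0],"twist":0}
    - {"jaw":150,"delta_pos":[-4,-12,0],"twist":0}
    - {"jaw":150,"delta_pos":[-4,-12,0],"twist":0}
    - {"jaw":150,"delta_pos":[-4,-12,0],"twist":0}

```text
time_s: 48.9
position: [0.4953, 0.0095, 0.1988]
ee_rot: [0.68, -0.679, 0.194, -0.197]
wrist_force: [-0.3, 0.4, -0.6]
gripper_width: 0.409
```

```bash
python3 - <<'E'
from h import *
look('w21'); c=cam("wrist")
for q in ("cover","grip","hook_left","hook_right"): print(q,[(round(d["p"],2),np.round(d["centre"],4).tolist(),inbase(d["centre"])) for d in viewer.place_of(q,"wrist")][:2])
# predicted roof corners if home
print(np.round(to_px(c,[b2w(x,y,77) for x,y in ((-46.5,-32),(-46.5,32),(46.5,32),(46.5,-32))]),1).tolist())
s=viewer.camera("side"); cs=cam("side"); print(np.round(to_px(cs,[b2w(0,0,40)])))
a=cv2.imread("pics/w21.png")[100:400,150:480]
u,v=to_px(cs,[b2w(0,0,40)])[0].astype(int); b=cv2.resize(s[v-50:v+50,u-65:u+65,::-1],(390,300),interpolation=cv2.INTER_CUBIC)
cv2.imwrite("pics/w21c.png",np.hstack([a,b]))
E
```

```text
pose [0.4953 0.0095 0.1988] -32.13 F [0.5 0.8 0.3] w 0.415 t 48.95
cover [(0.84, [0.533, -0.0165, 0.0076], array([ 4.6, -0.2])), (0.71, [0.5345, -0.0139, 0.0978], array([4.5, 2.8]))]
grip [(0.75, [0.5397, -0.014, 0.0981], array([8.9, 5.6]))]
hook_left []
hook_right [(0.52, [0.6939, -0.3569, 0.002], array([ 323.2, -200.8]))]
[[276.8, 220.8], [356.9, 221.2], [352.6, 322.6], [280.2, 322.3]]
[[313. 243.]]
```

View pics/w21c.png

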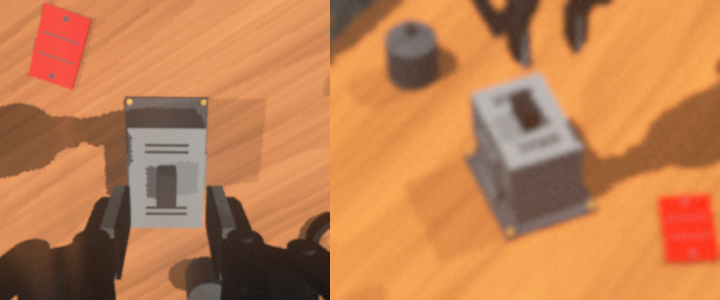

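The cover sits over the base and looks level in both panes. The wrist picture was taken while the arm was still settling, so I'll measure again at rest.

>>> apply_moves:
  series:
    - {"jaw":150,"delta_pos":[-3,0,0],"twist":0}
    - {"jaw":150,"delta_pos":[-3,0,0],"twist":0}
    - {"jaw":150,"delta_pos":[-3,0,0],"twist":0}
    - {"jaw":150,"delta_pos":[-3,0,0],"twist":0}
    - {"jaw":150,"delta_pos":[-3,0,0],"twist":0}
    - {"jaw":150,"delta_pos":[-3,0,0],"twist":0}

```text
time_s: 49.7
position: [0.4708, 0.0232, 0.1961]
ee_rot: [0.679, -0.679, 0.197, -0.197]
wrist_force: [-0.1, -0.6, -0.8]
gripper_width: 0.411
```

```bash
python3 - <<'E'
from h import *
c=cam("wrist"); np.savez("w22.npz",K=c[0],R=c[1],t=c[2]); look('w22')
px=to_px(c,[b2w(x,y,77) for x,y in ((-46.5,-32),(-46.5,32),(46.5,32),(46.5,-32))]); ft=to_px(c,[b2w(x,y,5) for x,y in ((-52,-42),(-52,42))])
print(np.round(px,1).tolist(),np.round(ft,1).tolist())
i=cv2.imread("pics/w22.png")
u0,v0=240,180; k=4
z=cv2.resize(i[v0:v0+150,u0:u0+160],None,fx=k,fy=k,interpolation=cv2.INTER_CUBIC)
for p in np.vstack([px,ft]): cv2.drawMarker(z,tuple(int(q) for q in (p-[u0,v0])*k+k/2),(0,0,255),cv2.MARKER_CROSS,16,1)
cv2.imwrite("pics/w22c.png",z)
E
```

```text
pose [0.4708 0.0232 0.1961] -32.35 F [ 0.2  0.2 -0.4] w 0.411 t 49.75
[[278.4, 256.0], [356.2, 256.2], [352.3, 351.9], [281.8, 351.7]] [[276.2, 225.2], [358.6, 225.4]]
```

The picture limit is reached, so I'll measure the edges numerically.

```bash
python3 - <<'E'
from h import *
i=cv2.imread("pics/w22.png"); g=cv2.cvtColor(i,cv2.COLOR_BGR2GRAY).astype(int)
print("v215..",g[215:275,300:335].mean(1).round().astype(int).tolist())
print("v330..",g[330:372,330:345].mean(1).round().astype(int).tolist())
for v in (275,300): print(v,"uL",g[v-2:v+3,265:295].mean(0).round().astype(int).tolist(),"uR",g[v-2:v+3,340:370].mean(0).round().astype(int).tolist())
print("foot u at v229",g[228:232,268:290].mean(0).round().astype(int).tolist(),g[228:232,348:368].mean(0).round().astype(int).tolist())
E
```

```text
v215.. [164, 165, 165, 165, 165, 165, 165, 164, 155, 125, 99, 102, 110, 112, 110, 109, 107, 105, 104, 101, 95, 85, 79, 79, 79, 79, 79, 78, 79, 79, 79, 78, 79, 79, 78, 79, 79, 79, 79, 78, 79, 79, 78, 78, 78, 81, 101, 138, 156, 160, 160, 160, 160, 159, 159, 159, 159, 160, 159, 159]
v330.. [159, 159, 158, 158, 158, 153, 135, 120, 130, 147, 155, 151, 132, 120, 137, 152, 157, 158, 157, 157, 157, 157, 157, 158, 157, 157, 157, 157, 157, 156, 156, 155, 154, 151, 150, 149, 147, 145, 143, 142, 142, 141]
275 uL [95, 96, 96, 95, 94, 96, 95, 95, 95, 93, 95, 94, 94, 92, 82, 100, 141, 159, 161, 161, 160, 160, 161, 160, 161, 160, 160, 159, 159, 159] uR [150, 158, 163, 163, 161, 164, 163, 164, 164, 165, 164, 164, 163, 165, 163, 162, 159, 147, 141, 140, 140, 139, 139, 137, 136, 136, 133, 134, 133, 132]
300 uL [76, 75, 77, 74, 74, 69, 62, 53, 50, 51, 50, 50, 50, 52, 59, 84, 118, 148, 158, 161, 160, 160, 159, 160, 159, 159, 161, 159, 161, 159] uR [142, 143, 144, 143, 142, 143, 144, 144, 144, 147, 155, 159, 162, 161, 157, 134, 89, 57, 50, 48, 49, 49, 49, 51, 60, 73, 80, 82, 82, 86]
foot u at v229 [162, 162, 161, 161, 161, 162, 160, 147, 117, 96, 109, 152, 181, 191, 194, 187, 166, 129, 108, 108, 109, 110] [102, 99, 92, 105, 146, 167, 173, 174, 170, 138, 114, 123, 137, 145, 148, 147, 146, 148, 145, 146]
```

```bash
python3 - <<'E'
from h import *
from scipy.signal import find_peaks
for n,z,cols,rows in (("w19",.067,(300,330),(195,330)),("w22",.077,(297,307),(262,358)),("w22",.077,(326,338),(262,358))):
    d=np.load(n+".npz"); c=(d["K"],d["R"],d["t"]); g=cv2.cvtColor(cv2.imread(f"pics/{n}.png"),cv2.COLOR_BGR2GRAY).astype(float)
    pr=g[rows[0]:rows[1],cols[0]:cols[1]].mean(1); pk,_=find_peaks(-pr,prominence=12)
    u=np.mean(cols)
    w=[to_plane(c,(u,rows[0]+k),z)[0] for k in pk]
    if n=="w19":
        a=np.radians(-154.65); ax=np.array([np.cos(a),np.sin(a)]); print(n,rows[0]+pk,[round(float(1000*(x[:2]-[.49803,-.21225])@ax),1) for x in w])
    else: print(n,rows[0]+pk,[inbase(x).tolist() for x in w])
E
```

```text
w19 [215 224 301 310] [-31.7, -26.2, 25.6, 32.1]
w22 [278 284 301 337 343] [[-26.7, -12.8], [-21.1, -12.9], [-5.0, -13.1], [30.9, -13.5], [37.2, -13.5]]
w22 [278 284 306 337 343] [[-26.8, 12.4], [-21.2, 12.5], [-0.3, 12.8], [30.9, 13.3], [37.1, 13.4]]
```

```bash
python3 - <<'E'
from h import *
from scipy.signal import find_peaks
for n,z in (("w20",.186),):
    d=np.load(n+".npz"); c=(d["K"],d["R"],d["t"]); g=cv2.cvtColor(cv2.imread(f"pics/{n}.png"),cv2.COLOR_BGR2GRAY).astype(float)
    pr=g[205:268,285:350].mean(1); pk,_=find_peaks(-pr,prominence=8)
    print([inbase(to_plane(c,(317,205+k),z)[0]).tolist() for k in pk])
p,R=pose(); print(p,inbase(p),yaw_x(R)); print("to +x side",move(b2w(80,0,150),-32.5)); print(sense()["joint_positions"])
E
```

```text
[[-33.3, 0.2], [-27.6, 0.1]]
[0.47071028 0.02331097 0.19613639] [-69.3  -0. ] -32.342911562202566
to +x side ([14.93, 4.61, -0.04], np.float64(0.2))
[ 0.71149644  0.49954714 -1.07565072  1.98682084  0.53472858  0.97274689
  0.37663767]
```

The roof lines show the cover level, square and at the right height, but shifted about +5 mm along base x within its slack. I'll take the grip again lightly and slide it back to centre.

>>> apply_moves:
  series:
    - {"jaw":150,"delta_pos":[4,0,0],"twist":0}
    - {"jaw":150,"delta_pos":[7.4,0,0],"twist":0}
    - {"jaw":150,"delta_pos":[7.4,0,0],"twist":0}
    - {"jaw":150,"delta_pos":[7.4,4,0],"twist":0}
    - {"jaw":150,"delta_pos":[7.4,8,0],"twist":0}
    - {"jaw":150,"delta_pos":[7.4,10,0],"twist":0}
    - {"jaw":150,"delta_pos":[7.4,11.2,0],"twist":0}
    - {"jaw":150,"delta_pos":[7.4,11.2,0],"twist":0}
    - {"jaw":150,"delta_pos":[7.4,11.2,0],"twist":0}
    - {"jaw":150,"delta_pos":[7.4,11.2,0],"twist":0}

```text
time_s: 50.58
position: [0.5342, -0.0156, 0.0858]
ee_rot: [0.68, -0.679, 0.196, -0.198]
wrist_force: [0.0, -0.3, -0.3]
gripper_width: 0.41
```

>>> apply_moves:
  series:
    - {"jaw":235,"delta_pos":[0,0,0],"twist":0}
    - {"jaw":235,"delta_pos":[0,0,0],"twist":0}
    - {"jaw":235,"delta_pos":[0,0,0],"twist":0}
    - {"jaw":235,"delta_pos":[0,0,0],"twist":0}
    - {"jaw":235,"delta_pos":[0,0,0],"twist":0}
  squeeze: 40

```text
time_s: 51.0
position: [0.534, -0.0159, 0.0858]
ee_rot: [0.679, -0.679, 0.196, -0.198]
wrist_force: [-1.3, 0.1, 7.2]
gripper_width: 0.176
```

```bash
python3 - <<'E'
from h import *
s=sense(); p,R=pose(); print(p,inbase(p),yaw_x(R),s["wrist_force"],s["gripper_width"])
E
```

```text
[ 0.534015   -0.01588188  0.08584251] [5.1 0.9] -32.31254517542019 [-1.3489563   0.09372249  7.22071141] 0.1756731325080373
```

>>> apply_moves:
  series:
    - {"jaw":235,"delta_pos":[-0.1,0,0],"twist":0}
    - {"jaw":235,"delta_pos":[-0.2,0,0],"twist":0}
    - {"jaw":235,"delta_pos":[-0.3,0,0],"twist":0}
    - {"jaw":235,"delta_pos":[-0.4,0,0],"twist":0}
    - {"jaw":235,"delta_pos":[-0.5,0,0],"twist":0}
    - {"jaw":235,"delta_pos":[-0.5,0,0],"twist":0}
    - {"jaw":235,"delta_pos":[-0.5,0,0],"twist":0}

```text
time_s: 51.58
position: [0.5304, -0.0134, 0.0859]
ee_rot: [0.679, -0.679, 0.195, -0.198]
wrist_force: [0.4, -0.7, 6.1]
gripper_width: 0.176
```

```bash
python3 - <<'E'
from h import *
s=sense(); p,R=pose(); print(p,inbase(p),yaw_x(R),"Fb",inbase(B0+np.array(s["wrist_force"][:2])/1000),s["wrist_force"][2],s["gripper_width"])
E
```

```text
[ 0.53038893 -0.0133686   0.08587033] [0.7 1.1] -32.31338813434446 Fb [ 0.7 -0.4] 6.0804587012894045 0.17619106991354647
```

The cover moved back with hardly any force. I'll tug it up gently to check the clips, then press lightly and release.

>>> apply_moves:
  series:
    - {"jaw":235,"delta_pos":[0,-0.1,0],"twist":0}
    - {"jaw":235,"delta_pos":[0,-0.2,0],"twist":0}
    - {"jaw":235,"delta_pos":[0,-0.25,0],"twist":0}
    - {"jaw":235,"delta_pos":[0,-0.25,0],"twist":0}
    - {"jaw":235,"delta_pos":[0,-0.25,0],"twist":0}

```text
time_s: 52.0
position: [0.5284, -0.0133, 0.0867]
ee_rot: [-0.679, 0.679, -0.197, 0.197]
wrist_force: [-0.6, -0.9, -1.8]
gripper_width: 0.176
```

>>> apply_moves:
  series:
    - {"jaw":235,"delta_pos":[0,0.2,0],"twist":0}
    - {"jaw":235,"delta_pos":[0,0.35,0],"twist":0}
    - {"jaw":235,"delta_pos":[0,0.35,0],"twist":0}
    - {"jaw":235,"delta_pos":[0,0.35,0],"twist":0}

```text
time_s: 52.33
position: [0.5294, -0.0129, 0.0857]
ee_rot: [-0.679, 0.68, -0.196, 0.197]
wrist_force: [-7.6, -2.2, 27.5]
gripper_width: 0.175
```

>>> apply_moves:
  series:
    - {"jaw":235,"delta_pos":[0,-0.1,0],"twist":0}
    - {"jaw":235,"delta_pos":[0,-0.1,0],"twist":0}
    - {"jaw":150,"delta_pos":[0,-0.1,0],"twist":0}
    - {"jaw":150,"delta_pos":[0,-0.1,0],"twist":0}
    - {"jaw":150,"delta_pos":[0,-0.1,0],"twist":0}
    - {"jaw":150,"delta_pos":[0,-0.1,0],"twist":0}
    - {"jaw":150,"delta_pos":[0,-4,0],"twist":0}
    - {"jaw":150,"delta_pos":[0,-8,0],"twist":0}
    - {"jaw":150,"delta_pos":[-4,-11,0],"twist":0}
    - {"jaw":150,"delta_pos":[-7,-11,0],"twist":0}
    - {"jaw":150,"delta_pos":[-7,-11,0],"twist":0}
    - {"jaw":150,"delta_pos":[-7,-11,0],"twist":0}

```text
time_s: 53.33
position: [0.4683, 0.0247, 0.1937]
ee_rot: [-0.679, 0.68, -0.195, 0.196]
wrist_force: [0.5, -0.0, 0.5]
gripper_width: 0.412
```

>>> apply_moves:
  series:
    - {"jaw":150,"delta_pos":[0,0,0],"twist":0}
    - {"jaw":150,"delta_pos":[0,0,0],"twist":0}
    - {"jaw":150,"delta_pos":[0,0,0],"twist":0}
    - {"jaw":150,"delta_pos":[0,0,0],"twist":0}

```text
time_s: 53.67
position: [0.4698, 0.0238, 0.1929]
ee_rot: [0.679, -0.679, 0.197, -0.197]
wrist_force: [0.3, 0.8, -0.5]
gripper_width: 0.408
```

```bash
python3 - <<'E'
from h import *
from scipy.signal import find_peaks
c=cam("wrist"); look('w23'); g=cv2.cvtColor(cv2.imread("pics/w23.png"),cv2.COLOR_BGR2GRAY).astype(float)
v0,v1=[int(to_px(c,[b2w(x,0,77)])[0][1]) for x in (-40,44)]
for a,b in ((297,307),(326,338)):
    pk,_=find_peaks(-g[v0:v1,a:b].mean(1),prominence=12); print([inbase(to_plane(c,((a+b)/2,v0+k),.077)[0]).tolist() for k in pk])
# roof side edges in y at mid rows
for x in (-25,0,20):
    v=int(to_px(c,[b2w(x,0,77)])[0][1]); r=cv2.GaussianBlur(g,(5,5),0)[v]; d=np.gradient(r); L=265+np.argmax(d[265:295]); Rr=340+np.argmin(d[340:372])
    print(x,[inbase(to_plane(c,(q,v),.077)[0]).tolist() for q in (L,Rr)])
viewer.camera("top")
for q in ("cover","grip"): print(q,[(round(d["p"],2),np.round(d["centre"],4).tolist(),inbase(d["centre"])) for d in viewer.place_of(q,"top")][:2])
E
```

```text
pose [0.4698 0.0238 0.1929] -32.35 F [-0.2  1.   0. ] w 0.413 t 53.72
[[-32.2, -12.7], [-26.7, -12.7], [10.3, -13.1], [25.4, -13.3], [31.6, -13.4]]
[[-32.3, 12.2], [-26.8, 12.3], [-4.3, 12.6], [25.3, 13.1], [31.5, 13.2]]
-25 [[-25.8, -31.1], [-25.9, 33.1]]
0 [[-0.4, -31.0], [-0.5, 32.4]]
20 [[19.4, -33.3], [19.2, 34.0]]
cover [(0.23, [0.6977, -0.3526, -0.0055], array([ 324.1, -195.1]))]
grip []
```

```bash
python3 -c "
from h import *
print(job.sign_off(), sense()['time_s'])"
```

```text
the job is handed in; nothing more can be done
the job is handed in; nothing more can be done
```

The choke is rebuilt and handed in at about 54 s. All five loose white plates are stacked on p1 and p2, the stack was tapped flush, and the cover was then pressed home. I left the pink and red look-alikes and everything else alone.

- **Stack:** I tapped it towards +y, +x and +y again at up to about 19 N, until it stopped where the posts should stop it. In the last picture before the cover went on, the top plate and posts together measured 77 x 50 mm, where 76 x 50 means touching. The lower plates show only as one flush block.
- **Cover height:** I pressed straight down to 48 N. The grip height put the cover's origin about 10 mm above the bench, which is home, and the picture agrees to about 2.5 mm.
- **Cover position:** It first sat about 5 mm off along x, within its slack. I took the grip again and slid it back. It now measures about -0.5 mm in x and +0.6 mm in y from centre.
- **Not fully confirmed:** I did not see the clips directly. A light upward tug lifted the cover 0.8 mm, about the play expected under the rim, but was too weak (under 2 N) to prove they hold. That they snapped rests on the pressing force and the home height. In the final top picture the network did not find the cover on the base, only a low-value false hit near the mug, so the final position comes from the wrist picture.

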